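# Build up a drip coffee filter on a mug

## Robot

A 6-joint arm with a two-finger parallel gripper is mounted at the origin on a cart in front of the work surface, level with it; the furniture and walls round the work are solid. World frame = base frame: x ahead of the robot, y to its left, z up, the work surface at z = 0. Lengths are in m, angles in rad, forces in N, time in s.
With the tool pointing down it reaches from about 0.25 to 0.725 m from the base axis. Payload 4 kg.
Tool frame: the origin (TCP) lies at the very end of the fingers, on their centre line; the grasp point (between the pads) lies 19 mm behind it; z points along the fingers, y is the line along which they close (so a half turn about z gives the same grasp; the last joint's range is limited). The gripper opens to 85 mm and grips with 20 to 120 N. Pads are 22 mm wide; open, the fingers measure 114 mm over their backs; the gripper's body (76 mm by 85 mm) begins 54 mm behind the grasp point. The pads swing forward as they close: fully open they stand 13 mm farther back than shut.
Start: joints at [-1.199, 0.241, 0.005, 1.335, 0, 1.571], TCP at [0.182, -0.466, 0.231] pointing down, gripper open.
Joint ranges: [-2.72, 2.72], [-1.05, 1.87], [-1.09, 1.28], [-1.99, 2.15], [-1.42, 1.44], [-3.14, 3.14]. Speed limits (rad/s): [2.79, 2.79, 3.14, 3.14, 3.14, 3.14].

## Interface

Orientations are given as a unit quaternion [x, y, z, w].
In Python, from workcell import bot, vision, workorder, boxes_of gives the robot as it stands.
- The arm moves only by the tool send_rows, never from a script. Its argument "motion" is text: rows parted by semicolons, each of 5 numbers parted by spaces: the closure, from -1 (fully open) to 1 (shut), so that 0 is half open, then the shift along the tool's x, y, z in cm, then the turn about the tool's z in rad. In form: claw x y z twist; .... A call has 1 to 5 rows; each row is the pose to reach, as a shift and turn from the pose commanded when the call began, along the tool's axes at that moment; what a row does not reach only later rows make up. A row lasts 1/10 s, in which the tool goes at most 50 mm and 8.59 degrees, less where a joint would pass 70% of its speed; a pose out of reach is approached as far as the arm can. A call with a gripper value outside its range is refused whole. The fingers move at their own pace and stop on an object; the grip force is fixed at half the most. Time passes only in rows, so rows that repeat a pose let the fingers close. It gives the time, the measured TCP pose, the force, the opening and the grip force at its end, in the units of the state.
- bot.get_obs(): the state, without advancing time (a new reading comes with each control period).
- vision.camera(name): name is "side" or "top"; returns the picture (400x640x3 uint8, red, green, blue); there is no depth.
- vision.camera_model(name): a dict with "fov_y" (degrees; the focal length in pixels is half the picture's height over the tangent of half this angle, whatever the lens; pixels are square), "cx", "cy" (the principal point, pixels), "world_from_camera" (4x4, takes a point from camera to world coordinates). Camera axes: x right, y down, z forward; pixel columns grow to the right and rows downward; lengths in m; the calibration is good to about 2 mm. A picture is of the moment at which its call begins. camera_model takes no time and is no camera call.
- workorder.job_done(): hands the job in; it is judged then, once.
Trained networks look in the newest picture that a camera, given by its name, has taken for a name from the list of things; names that differ only in an ending like _2 or _b are one class to them, and where a whole thing is asked for, a point or a joint stands for the part that bears it (a point fixed in the world has none). Each returns a list of dicts, best first, with "conf" (0 to 1); they miss things now and then, are a little off and sometimes report something else, mostly with a low value. They report only what shows in the picture. A call takes as long as a camera call.
- boxes_of(camera, target): "rect" ([centre column, centre row, width, height] in pixels, round what is visible of it).
The state is a dict: "clock": time; "joint_pos": joint angles; "joint_vel": joint speeds; "tau": joint torques, N m; "eef_pos": TCP position; "tool_rot": TCP orientation; "ft_force": force on the tool from outside, world axes, zero at the start; "ft_torque": the same for the moment, N m; "grip_width": finger opening in m; "grasp_force": force on a finger pad.
Only numpy, scipy, OpenCV 4.12 (cv2) and the standard library are available. Lean on these libraries where they do the work, as an engineer would, in place of code of your own. Each camera call takes 0.05 s, during which the arm holds its last target. There are 200 camera calls.

## Task

Set up the drip coffee filter on the white mug, building it up there in this order: first the filter plate on the mug's mouth, then the chamber standing inside the plate's collar, then the press inside the chamber, down on its floor, and last the lid over the chamber's mouth. Each part must end level and fully seated on the one below and let go of. Leave the mug, the other two drinking vessels and the pepper mill standing where they are.

Things in the scene. Friction and masses are not known exactly. Their poses are not given: they have to be found in the camera images.
- mug_mouth (a point): Centre of the white one-handled ceramic mug's mouth, at rim level (101 mm above the worktop); z up along the mug's axis. Mug 80 mm wide outside, at least 61 mm clear inside, loose, 0.29 kg; its handle reaches 80 mm from the axis towards this frame's -y.
- plate: Steel filter plate, 25 mm tall, lying foot down. Origin: bottom of foot, on the axis, z up. Foot 50 mm dia (tapered), z 0-8. Flange 90 mm dia, z 8-11, flat ears to 61 mm at +-x. Round collar z 11-25, 65 mm outside (69 at top), 60-63 inside: grip it across the outside, tips just above the flange. Chamber stands inside it at z 11. Seated: origin 8 mm below the mug's rim, foot hanging in the mug.
- chamber: Chamber: steel cup with flared mouth, upright, 56 mm tall. Origin: bottom, on the axis, z up. Outside 51 mm at the very bottom, 56-57 for z 4-46, 64 at the mouth; inside 51, 59 at the mouth; floor 3 mm thick. Grip it across the outside. Seated: origin 11 mm above the plate's.
- press: Press: flat perforated steel disc, 44 mm dia, 3 mm thick, with an upright 7 mm stem and a knob 14 mm dia at z 48-66 (top), standing on its disc. Origin: centre of the disc's underside, z up. Grip the knob. Seated: origin 3 mm above the chamber's; knob stands 13 mm clear of the chamber's mouth.
- lid: Hat-shaped steel lid, 48 mm tall, standing on its skirt. Origin: on the axis at the skirt's lower edge, z up. Skirt 80 mm dia outside, inside 75 narrowing upwards to 69; shoulder z 9-13; hollow dome 41-44 mm dia, z 13-31; knob 17 mm dia, z 34-48, to grip. Seated: shoulder on the chamber's rim, origin about 48 mm above the chamber's.
- tumbler: Clear glass tumbler, 84 mm wide, 89 mm tall, empty, origin at the centre of its underside. Not to be used or moved.
- paper_cup: Blue disposable cup, 84 mm wide at the rim, 119 mm tall, empty and light, origin at the centre of its underside. Not to be used or moved.
- mill: Dark wooden pepper mill, 58 mm wide, 170 mm tall, origin at the centre of its underside. Not to be moved.

How it is judged:
On the way, in this order (a step that is already met when the one before it is completed fails the run):
1. the filter plate sits on the mug's mouth (horizontal distance between plate and mug_mouth below 0.012 m and z of plate in the frame of mug_mouth between -0.011 and -0.004 m and angle between plate's own z axis and vertical below 0.09 rad), for 0.2 s.
2. the chamber stands in the plate's collar, the plate still on the mug (all of step 1 and horizontal distance between chamber and plate below 0.008 m and z of chamber in the frame of plate between 0.008 and 0.014 m and angle between chamber's own z axis and vertical below 0.09 rad), for 0.2 s.
3. the press stands on the floor of the chamber (all of step 2 and horizontal distance between press and chamber below 0.008 m and z of press in the frame of chamber between 0 and 0.006 m and angle between press's own z axis and vertical below 0.09 rad), for 0.2 s.
4. the lid sits on the chamber's mouth (all of step 3 and horizontal distance between lid and chamber below 0.008 m and z of lid in the frame of chamber between 0.044 and 0.052 m and angle between lid's own z axis and vertical below 0.09 rad), for 0.2 s.
At the end, for the whole second after the job is handed in: On the upright mug the plate sits within 12 mm of its axis; the chamber in the plate, the press in the chamber and the lid on the chamber each within 8 mm of the axis below, all fully down (heights within 4 mm) and level within 0.09 rad, at rest and let go (all of step 4 and linear speed of each of plate, chamber, press, lid below 0.02 m/s and angle between mug_mouth's own z axis and vertical below 0.09 rad); the robot touches nothing.
It fails at once if the mug is pushed more than 40 mm from its place or tipped by more than 0.35 rad (distance of mug_mouth from where it was at the start of the episode above 0.04 m or angle between mug_mouth's own z axis and vertical above 0.35 rad).
It fails at once if the tumbler, the blue cup or the pepper mill is shifted by more than 30 mm or tipped over (distance of any of tumbler, paper_cup, mill from where it was at the start of the episode above 0.03 m or angle between any of tumbler, paper_cup, mill's own z axis and vertical above 0.35 rad).
It also fails if it takes over 122 s, if anything falls off the work surface, if the arm or the gripper's body presses on something with over 40 N, if the wrist force passes 120 N, or if a joint passes its speed limit or range.

## Working session

There is one attempt and no reset: what is moved stays moved. The work goes in short steps, Python scripts to look and compute and a tool call to move; the robot and the scene stay as the last step left them, time stands still between calls to the robot, and variables do not carry over. Pictures are saved under pics/ and viewed, at most 14 in all, crops included, and the job is handed in when it is done.

Besides the shell and the picture viewer there is one more tool, called after ">>>" as name(argument=value, ...) on one line, values as JSON. send_rows: Moves the arm, as the interface text tells. Its arguments: {"type":"object","properties":{"motion":{"type":"string"}},"required":["motion"]}

```bash
mkdir -p pics; ls
cat > h.py <<'E'
import numpy as np, cv2
from workcell import bot, vision, workorder, boxes_of
def cam(n,f=None):
    im=vision.camera(n)
    if f: cv2.imwrite('pics/'+f,im[:,:,::-1])
    return im
def K(n):
    m=vision.camera_model(n); f=200/np.tan(np.radians(m['fov_y'])/2)
    return f,m['cx'],m['cy'],np.array(m['world_from_camera'])
def px2w(n,u,v,z):
    f,cx,cy,T=K(n); d=T[:3,:3]@np.array([(u-cx)/f,(v-cy)/f,1]); o=T[:3,3]
    return o+d*(z-o[2])/d[2]
def w2px(n,p):
    f,cx,cy,T=K(n); c=T[:3,:3].T@(np.array(p)-T[:3,3]); return f*c[0]/c[2]+cx,f*c[1]/c[2]+cy
E
python3 - <<'E'
from h import *
np.set_printoptions(precision=3,suppress=True)
for n in('side','top'):
    print(n,vision.camera_model(n)); cam(n,n+'0.png')
    for t in('mug_mouth','plate','chamber','press','lid','tumbler','paper_cup','mill'):
        print(t,[(np.round(b['rect']),round(b['conf'],2)) for b in boxes_of(n,t)[:3]])
o=bot.get_obs();print(o)
E
```

```text
pics
side {'fov_y': 44.8329070808326, 'cx': 319.4293887914951, 'cy': 195.4535036930597, 'world_from_camera': array([[ 0.978, -0.122,  0.167,  0.28 ],
       [-0.205, -0.477,  0.854, -1.128],
       [-0.024, -0.87 , -0.492,  0.738],
       [ 0.   ,  0.   ,  0.   ,  1.   ]])}
mug_mouth [(array([279., 160.,  31.,  42.]), 0.95)]
plate [(array([300., 243.,  37.,  21.]), 0.92)]
chamber [(array([310., 268.,  28.,  31.]), 0.61)]
press [(array([325., 315.,  19.,  30.]), 0.87)]
lid [(array([286., 188.,  20.,  27.]), 0.88)]
tumbler [(array([353., 186.,  31.,  38.]), 0.72)]
paper_cup [(array([309., 199.,  29.,  50.]), 0.67), (array([310., 268.,  28.,  35.]), 0.38)]
mill [(array([333., 157.,  18.,  52.]), 0.89)]
top {'fov_y': 50.35378971755968, 'cx': 325.13376909397135, 'cy': 189.70660072202602, 'world_from_camera': array([[ 0.002, -0.98 ,  0.197,  0.31 ],
       [-1.   , -0.003, -0.003, -0.019],
       [ 0.003, -0.197, -0.98 ,  1.137],
       [ 0.   ,  0.   ,  0.   ,  1.   ]])}
mug_mouth [(array([182., 224.,  44.,  49.]), 0.61)]
plate [(array([354., 231.,  47.,  35.]), 0.7)]
chamber [(array([409
[... 162 characters left out ...]
 [(array([243., 225.,  30.,  28.]), 0.77)]
tumbler [(array([273., 154.,  40.,  39.]), 0.72), (array([354., 232.,  48.,  34.]), 0.35)]
paper_cup [(array([300., 204.,  33.,  39.]), 0.65)]
mill [(array([214., 161.,  35.,  35.]), 0.91)]
{'clock': 0.9, 'joint_pos': array([-1.199,  0.241,  0.005,  1.335, -0.   ,  1.571]), 'joint_vel': array([ 0.   , -0.   , -0.   , -0.   ,  0.001,  0.001]), 'tau': array([  0.001, -37.22 ,  25.269,   0.001,   0.   ,   0.   ]), 'eef_pos': array([ 0.182, -0.466,  0.231]), 'tool_rot': array([ 0.983,  0.185, -0.   ,  0.   ]), 'ft_force': array([ 1.035,  0.368, -0.783]), 'ft_torque': array([-0.036, -0.018, -0.008]), 'grasp_force': 0.0, 'grip_width': 0.08555848988996548}
```

Run:
```python
import cv2
a=cv2.imread('pics/side0.png')[100:360,180:440];b=cv2.imread('pics/top0.png')[110:290,140:520]
cv2.imwrite('pics/s0c.png',cv2.resize(a,None,fx=2.3,fy=2.3,interpolation=2));cv2.imwrite('pics/t0c.png',cv2.resize(b,None,fx=2.1,fy=2.1,interpolation=2))
```

```text
(no output)
```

View pics/s0c.png

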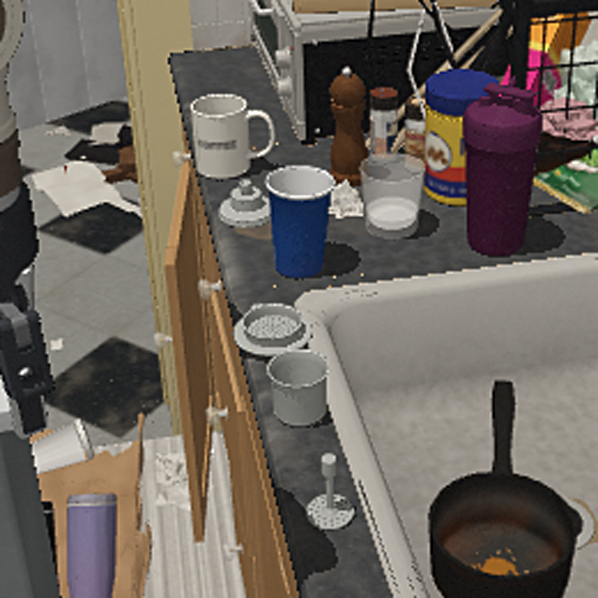

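View pics/t0c.png

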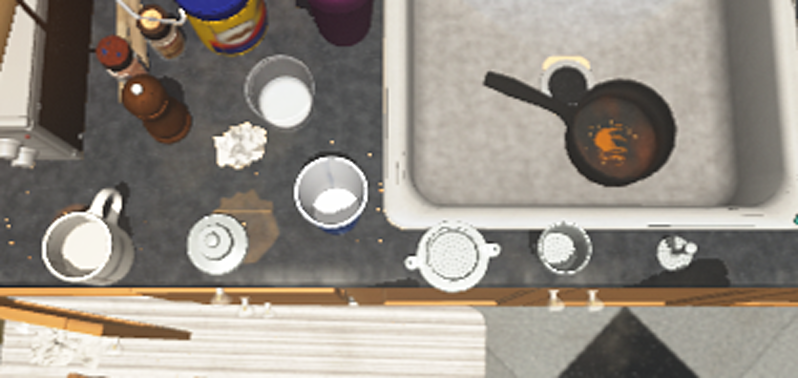

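The side and top views agree. Along the counter's front edge, from left to right in the top crop, are the mug (83,246), lid (217,243), plate (453,255), chamber (565,248) and press (676,252). The mug's handle points up and to the right. Next I'll fit positions by projecting simple circle models onto the boxes.

```bash
cat > fit.py <<'E'
from h import *
from scipy.optimize import least_squares
np.set_printoptions(precision=4,suppress=True)
A=np.linspace(0,2*np.pi,72)
M={'plate':[(0,50),(8,90),(11,90),(25,69)],'chamber':[(0,51),(4,56),(46,57),(56,64)],'press':[(0,44),(3,44),(48,14),(66,14)],
'lid':[(0,80),(9,80),(13,60),(31,41),(48,17)],'paper_cup':[(0,60),(119,84)],'tumbler':[(0,70),(89,84)],'mill':[(0,58),(170,30)]}
def box(n,t,x,y,z0=0):
    P=[w2px(n,(x+d/2e3*np.cos(a),y+d/2e3*np.sin(a),z0+h/1e3)) for h,d in M[t] for a in A]
    P=np.array(P);lo,hi=P.min(0),P.max(0);return np.r_[(lo+hi)/2,hi-lo]
def fit(t,cams=('side','top'),z0=0,conf=.4,B=None):
    D={}
    for n in cams:
        r=[b for b in boxes_of(n,t) if b['conf']>conf]
        if r:D[n]=np.array(r[0]['rect'])
    g=np.array(px2w('top',*D['top'][:2],z0+.02)[:2]) if 'top' in D else np.array(px2w('side',*D['side'][:2],z0+.02)[:2])
    f=lambda p:np.concatenate([(box(n,t,*p,z0)-D[n])[:2] for n in D])
    s=least_squares(f,g,diff_step=1e-3,x_scale=.01);return s.x,s.fun
E
python3 - <<'E'
from fit import *
cam('side');cam('top')
for t in M:
    x,r=fit(t);print(t,x,'res',r)
    for n in('side','top'):
        try: print('   ',n,fit(t,(n,))[0])
        except Exception as e: print(n,e)
c=(140+83/2.1,110+246/2.1);print('mug',px2w('top',*c,.101), px2w('side',180+221/2.3,100+106/2.3,.101))
print('handle tip',px2w('top',140+107/2.1,110+193/2.1,.06))
E
```

```text
Traceback (most recent call last):
  File "fit.py", line 17, in fit
    s=least_squares(f,g,diff_step=1e-3,x_scale=.01);return s.x,s.fun
  File "fit.py", line 16, in <lambda>
    f=lambda p:np.concatenate([(box(n,t,*p,z0)-D[n])[:2] for n in D])
                                ~~~^^^^^^^^^^^
  File "fit.py", line 8, in box
    P=[w2px(n,(x+d/2e3*np.cos(a),y+d/2e3*np.sin(a),z0+h/1e3)) for h,d in M[t] for a in A]
       ~~~~^^^^^^^^^^^^^^^^^^^^^^^^^^^^^^^^^^^^^^^^^^^^^^^^^^
  File "h.py", line 14, in w2px
    f,cx,cy,T=K(n); c=T[:3,:3].T@(np.array(p)-T[:3,3]); return f*c[0]/c[2]+cx,f*c[1]/c[2]+cy
              ~^^^
  File "h.py", line 8, in K
    m=vision.camera_model(n); f=200/np.tan(np.radians(m['fov_y'])/2)
ValueError: time passes only in moves, steps and waits
```

```bash
sed -i 's/^def K(n):/from functools import lru_cache\n@lru_cache\ndef K(n):/' h.py
python3 - <<'E'
from fit import *
print(bot.get_obs()['clock'])
cam('side');cam('top')
for t in M:
    x,r=fit(t);print(t,x,'res',r)
c=(140+83/2.1,110+246/2.1);print('mug',px2w('top',*c,.101), px2w('side',180+221/2.3,100+106/2.3,.101))
print('handle tip',px2w('top',140+107/2.1,110+193/2.1,.06))
print(bot.get_obs()['clock'])
E
```

```text
1.1
plate [ 0.4229 -0.1008] res [ 0.3255 -1.1543  0.6089  0.484 ]
chamber [ 0.4276 -0.2374] res [-1.3919  0.8817 -0.2959 -1.6774]
press [ 0.4301 -0.389 ] res [-0.0474  0.658  -0.5599 -0.1626]
lid [0.4372 0.1922] res [-0.61    1.6725 -0.5956 -0.7136]
paper_cup [0.4817 0.0398] res [-1.1426 -2.3597  1.1627 -0.7749]
tumbler [0.6168 0.1102] res [-0.  0.]
mill [0.6033 0.2634] res [ 0.0159 -2.5212  0.8008  0.2779]
mug [0.4248 0.3331 0.101 ] [0.4265 0.3332 0.101 ]
handle tip [0.4943 0.3223 0.06  ]
1.9
```

```bash
cat >> h.py <<'E'
def rel(x,y,z,h=0.):
    o=bot.get_obs();q=o['tool_rot'];p=o['eef_pos']
    from scipy.spatial.transform import Rotation as R
    m=R.from_quat(q).as_matrix();d=m.T@(np.array([x,y,z])-p)*100
    hd=np.arctan2(m[1,0],m[0,0]);tw=(hd-h+np.pi)%(2*np.pi)-np.pi
    print('cm',np.round(d,2),'twist',round(tw,3),'tcp',np.round(p,4),'tilt',np.round(m[2,2],4),'w',round(o['grip_width'],4),'f',np.round(o['ft_force'],1),'t',round(o['clock'],1))
E
python3 -c "
from h import *
rel(.423,-.101,.16)"
```

```text
cm [ 35.74 -25.22   7.13] twist 0.372 tcp [ 0.1816 -0.4658  0.2313] tilt -1.0 w 0.0856 f [ 0.2 -1.5 -0.3] t 1.9
```

>>> send_rows(motion="-1 35.7 -25.2 7 0.372;-1 35.7 -25.2 7 0.372;-1 35.7 -25.2 7 0.372;-1 35.7 -25.2 7 0.372;-1 35.7 -25.2 7 0.372")

```text
clock: 2.4
eef_pos: [0.3143, -0.2653, 0.193]
tool_rot: [1.0, -0.001, 0.0, 0.0]
ft_force: [1.5, 0.5, -0.0]
grip_width: 0.0851
grasp_force: 0.0
```

>>> send_rows(motion="-0.8 10.8 -16.4 7.3 0;-0.8 10.8 -16.4 7.3 0;-0.8 10.8 -16.4 7.3 0;-0.8 10.8 -16.4 7.3 0;-0.8 10.8 -16.4 7.3 0")

```text
clock: 2.9
eef_pos: [0.4226, -0.099, 0.1185]
tool_rot: [1.0, 0.003, -0.001, -0.001]
ft_force: [-1.4, -0.6, -0.0]
grip_width: 0.0767
grasp_force: 0.0
```

Run:
```python
from h import *
rel(.423,-.101,.06)
a=cam('side')[150:310,220:420];b=cam('top')[150:310,280:480]
cv2.imwrite('pics/p1.png',np.hstack([cv2.resize(i,None,fx=2,fy=2,interpolation=2) for i in(a,b)])[:,:,::-1])
for t in('plate',):
    for n in('side','top'): print(n,[(np.round(q['rect'],1),round(q['conf'],2)) for q in boxes_of(n,t)[:2]])
```

```text
cm [0.05 0.21 5.85] twist 0.006 tcp [ 0.4226 -0.099   0.1185] tilt -1.0 w 0.0767 f [-1.4 -0.6 -0. ] t 2.9
side [(array([298.7, 244.7,  35.8,  22.9]), 0.64)]
top []
```

View pics/p1.png

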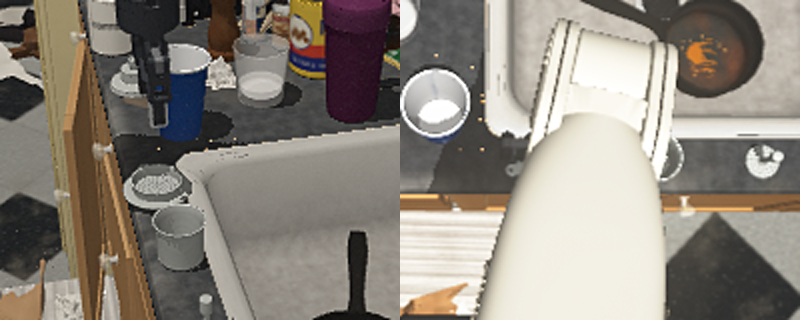

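The side half shows the near fingertip at about (298,213) px, above the plate at (299,245). The top half is blocked by the arm. I'll check the fingertip height against the TCP.

Run:
```python
from h import *
for z in (.1185,.125,.13): print(z,w2px('side',(.4226,-.099-.04,z)),w2px('side',(.4226,-.099-.05,z)))
print(w2px('side',(.4229,-.1008,.025)))
```

```text
0.1185 (np.float64(299.1554420493185), np.float64(215.7486548568005)) (np.float64(299.86131258175794), np.float64(217.88405872096754))
0.125 (np.float64(299.03511516864717), np.float64(213.46097093045321)) (np.float64(299.7420439438944), np.float64(215.58543114794432))
0.13 (np.float64(298.9421076052415), np.float64(211.69268850972836)) (np.float64(299.64985108191985), np.float64(213.80862663028987))
(np.float64(298.3789686774447), np.float64(238.9002943650875))
```

>>> send_rows(motion="-0.8 0 0.2 4.5 0;-0.8 0 0.2 7.5 0;-0.8 0 0.2 9 0;-0.8 0 0.2 9.2 0;-0.8 0 0.2 9.2 0")

```text
clock: 3.6
eef_pos: [0.4215, -0.1061, 0.0287]
tool_rot: [1.0, -0.001, 0.0, 0.0]
ft_force: [0.3, -0.2, -0.3]
grip_width: 0.0768
grasp_force: 0.0
```

>>> send_rows(motion="-0.8 0.1 -0.5 0 0;-0.8 0.1 -0.5 1 0;-0.8 0.1 -0.5 1.6 0;-0.8 0.1 -0.5 1.6 0")

```text
clock: 4.0
eef_pos: [0.4219, -0.0995, 0.0114]
tool_rot: [1.0, 0.0, -0.001, -0.0]
ft_force: [0.1, 0.2, -0.1]
grip_width: 0.0768
grasp_force: 0.0
```

Run:
```python
from h import *
rel(.423,-.101,.006)
a=cam('side')[190:290,240:380]
cv2.imwrite('pics/p2.png',cv2.resize(a,None,fx=5,fy=5,interpolation=2)[:,:,::-1])
```

```text
cm [0.11 0.15 0.54] twist 0.0 tcp [ 0.4219 -0.0995  0.0114] tilt -1.0 w 0.0768 f [ 0.1  0.2 -0.1] t 4.0
```

View pics/p2.png

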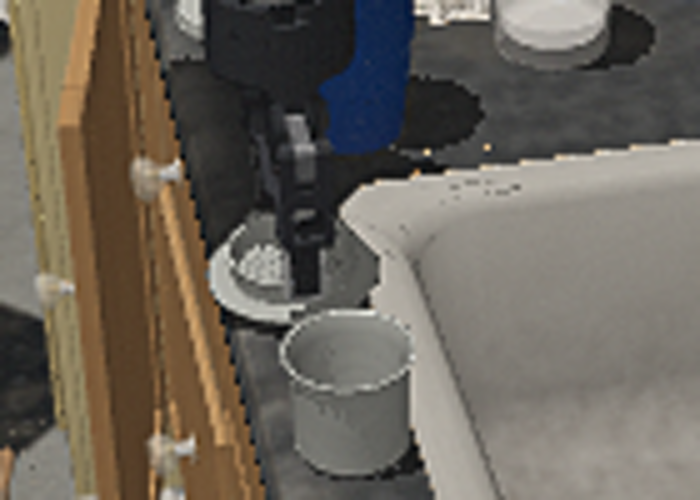

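The near finger stands outside the collar at about (301,247), and the plate is centred at (299,243). It's well aligned, so I'll go down a bit more and close.

>>> send_rows(motion="-0.8 0.1 0.1 0.4 0;-0.8 0.1 0.1 0.5 0;-0.3 0.1 0.1 0.5 0;0 0.1 0.1 0.5 0;0 0.1 0.1 0.5 0")

```text
clock: 4.55
eef_pos: [0.4237, -0.1007, 0.0081]
tool_rot: [1.0, 0.0, 0.0, -0.0]
ft_force: [-2.7, 0.5, 9.7]
grip_width: 0.0647
grasp_force: 63.3
```

>>> send_rows(motion="0 0 0 0 0;0 0 0 -0.2 0;0 0 0 -0.5 0;0 0 0 -1 0;0 0 0 -2 0")

```text
clock: 5.05
eef_pos: [0.4229, -0.1006, 0.027]
tool_rot: [1.0, -0.0, -0.001, -0.0]
ft_force: [-0.1, 0.3, -0.7]
grip_width: 0.0641
grasp_force: 66.1
```

Run:
```python
from h import *
rel(.423,-.101,.2)
a=cam('side')[190:290,240:380]
cv2.imwrite('pics/p3.png',cv2.resize(a,None,fx=5,fy=5,interpolation=2)[:,:,::-1])
```

```text
cm [ -0.02   0.03 -17.3 ] twist -0.0 tcp [ 0.4229 -0.1006  0.027 ] tilt -1.0 w 0.0641 f [-0.1  0.3 -0.7] t 5.0
```

View pics/p3.png

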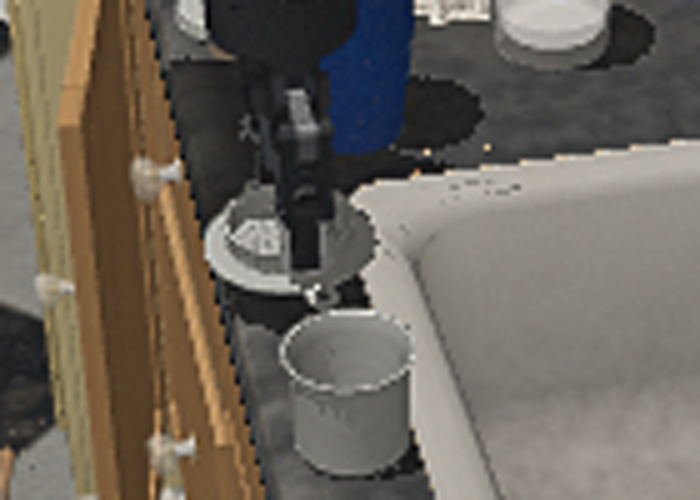

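The plate is held level and clear of the worktop. Next I'll lift it and carry it to the mug.

>>> send_rows(motion="0 0 0 -4.5 0;0 0 0 -9 0;0 0 -3 -13 0;0 0.1 -7 -15.5 0;0 0.3 -12 -15.5 0")

```text
clock: 5.6
eef_pos: [0.4297, 0.009, 0.1869]
tool_rot: [1.0, 0.007, 0.005, -0.005]
ft_force: [1.4, 0.1, -1.1]
grip_width: 0.0644
grasp_force: 66.9
```

>>> send_rows(motion="0 0 -5 0 0;0 0 -10 0 0;0 0 -15 0 0;0 0 -20 0 0;0 0 -25 0 0")

```text
clock: 6.1
eef_pos: [0.4334, 0.0455, 0.1834]
tool_rot: [0.999, 0.036, -0.002, -0.024]
ft_force: [0.2, 0.3, -0.8]
grip_width: 0.0645
grasp_force: 66.9
```

>>> send_rows(motion="0 0 -3 0 0;0 0 -6.2 1 0;0 0 -6.2 3 0;0 0 -6.2 4 0;0 0 -6.2 4 0")

```text
clock: 6.6
eef_pos: [0.431, 0.0746, 0.1448]
tool_rot: [0.997, 0.059, -0.005, -0.038]
ft_force: [0.2, 0.9, -0.5]
grip_width: 0.0642
grasp_force: 66.9
```

Run:
```python
from h import *
rel(.426,.333,.101)
a=cam('side')[90:220,220:390]; cam('top','tA.png')
cv2.imwrite('pics/p4.png',cv2.resize(a,None,fx=4.5,fy=4.5,interpolation=2)[:,:,::-1])
for t in('mug_mouth','plate'):
    for n in('side','top'): print(n,t,[(np.round(q['rect'],1),round(q['conf'],2)) for q in boxes_of(n,t)[:2]])
```

```text
cm [  2.59 -25.3    6.34] twist 0.119 tcp [0.431  0.0746 0.1448] tilt -0.997 w 0.0642 f [ 0.2  0.9 -0.5] t 6.6
side mug_mouth [(array([289. , 169.9,  34.2,  20. ]), 0.71)]
top mug_mouth [(array([182.6, 224.4,  43.1,  45.6]), 0.7)]
side plate [(array([288.2, 169.9,  34. ,  19.7]), 0.7)]
top plate []
```

View pics/p4.png

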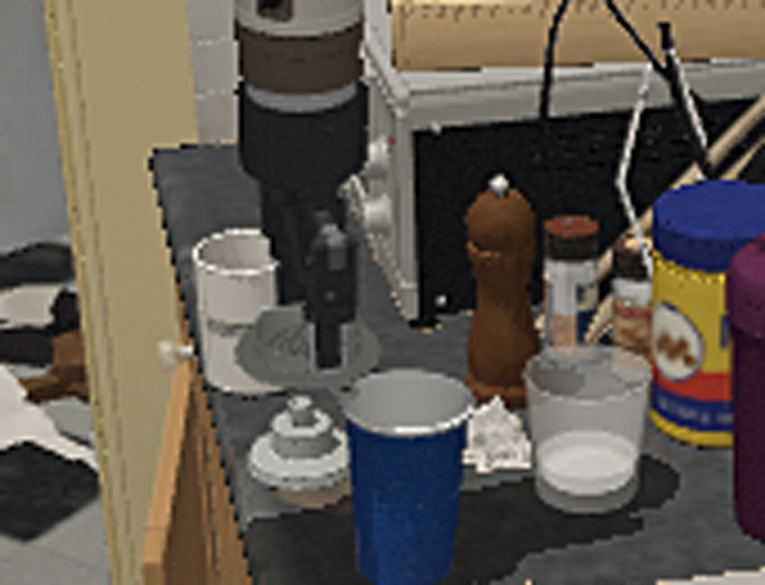

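The tool is falling behind and tilting near y = 0.05. The picture shows no contact: the plate is in the air at about (288,169), behind the cup. I'll check the joints.

Run:
```python
from h import *
np.set_printoptions(precision=3,suppress=True)
o=bot.get_obs();print(o['joint_pos'],o['joint_vel'],o['tool_rot'])
```

```text
[ 0.117  0.181 -0.302  1.089  0.077  3.141] [-0.002 -0.    -0.002 -0.001 -0.    -0.002] [ 0.998  0.059 -0.002 -0.039]
```

Joint 6 is at its limit, so the heading has to stay above j1. I'll turn the tool to a heading of about 0.9 for the mug.

>>> send_rows(motion="0 0 0 -2 -0.15;0 0 0 -4 -0.3;0 0 0 -4 -0.45;0 0 0 -4 -0.6;0 0 0 -4 -0.74")

```text
clock: 7.4
eef_pos: [0.4336, 0.0713, 0.1875]
tool_rot: [0.908, 0.418, 0.012, -0.037]
ft_force: [0.5, 0.1, -0.6]
grip_width: 0.0643
grasp_force: 66.9
```

Run:
```python
from h import *
rel(.426,.333,.15,.95)
o=bot.get_obs();print(o['joint_pos'].round(3),o['tool_rot'])
```

```text
cm [ 19.15 -17.31   5.75] twist -0.088 tcp [0.4336 0.0713 0.1875] tilt -0.997 w 0.0643 f [ 0.5  0.1 -0.6] t 7.4
[ 0.11   0.147 -0.231  1.193  0.077  2.388] [ 0.90754002  0.41818864  0.01193103 -0.03670181]
```

>>> send_rows(motion="0 0 0 0 -0.09;0 0 0 0 -0.09;0 0 0 0 -0.09")

```text
clock: 7.7
eef_pos: [0.4333, 0.0713, 0.187]
tool_rot: [0.89, 0.455, 0.013, -0.036]
ft_force: [-0.3, 0.5, -0.5]
grip_width: 0.0639
grasp_force: 66.9
```

Run:
```python
from h import *
rel(.426,.333,.15,.95)
o=bot.get_obs();print(o['joint_pos'].round(3),o['tool_rot'])
from scipy.spatial.transform import Rotation as R
print(R.from_quat(o['tool_rot']).as_matrix().round(3))
```

```text
cm [ 20.53 -15.66   5.69] twist -0.006 tcp [0.4333 0.0713 0.187 ] tilt -0.997 w 0.0639 f [-0.3  0.5 -0.5] t 7.7
[ 0.11   0.148 -0.232  1.193  0.077  2.305] [ 0.88958982  0.45512758  0.01293754 -0.03635186]
[[ 0.585  0.811 -0.01 ]
 [ 0.809 -0.583  0.076]
 [ 0.056 -0.053 -0.997]]
```

The tilt of about 0.077 rad stays in the commanded pose, because only twist can be commanded. It's small enough that the plate will level itself on the rim, so I'll place the plate first and remove the tilt later at a reach limit.

>>> send_rows(motion="0 4 -3 1 0;0 8 -6 2 0;0 12 -9 3.5 0;0 15.5 -11.9 4.5 0;0 18.5 -14.2 5.2 0")

```text
clock: 8.2
eef_pos: [0.4245, 0.3102, 0.1521]
tool_rot: [0.889, 0.456, 0.012, -0.037]
ft_force: [1.2, 0.7, -1.4]
grip_width: 0.0645
grasp_force: 66.9
```

Run:
```python
from h import *
rel(.426,.333,.135,.95)
o=bot.get_obs();print(o['joint_pos'].round(3))
```

```text
cm [ 1.84 -1.12  1.88] twist -0.004 tcp [0.4245 0.3102 0.1521] tilt -0.997 w 0.0645 f [ 1.2  0.7 -1.4] t 8.2
[ 0.591  0.313 -0.112  1.113  0.07   2.786]
```

>>> send_rows(motion="0 1 -0.6 0.6 0;0 1.8 -1.1 1.2 0;0 1.8 -1.1 1.8 0;0 1.8 -1.1 1.8 0")

```text
clock: 8.6
eef_pos: [0.4261, 0.3285, 0.1351]
tool_rot: [0.89, 0.455, 0.011, -0.036]
ft_force: [-0.3, 0.2, -0.4]
grip_width: 0.0643
grasp_force: 66.9
```

Run:
```python
from h import *
rel(.426,.333,.105,.95)
a=cam('side')[110:210,220:360];b=cam('top')[170:270,120:260]
cv2.imwrite('pics/p5.png',np.vstack([cv2.resize(i,None,fx=3,fy=3,interpolation=2) for i in(a,b)])[:,:,::-1])
for t in('mug_mouth','plate'):
    for n in('side','top'): print(n,t,[(np.round(q['rect'],1),round(q['conf'],2)) for q in boxes_of(n,t)[:2]])
print(w2px('side',(.426,.333,.101)),w2px('top',(.426,.333,.101)))
```

```text
cm [ 0.2  -0.11  3.03] twist -0.005 tcp [0.4261 0.3285 0.1351] tilt -0.9972 w 0.0643 f [-0.3  0.2 -0.4] t 8.6
side mug_mouth [(array([281.4, 159.5,  38.1,  38. ]), 0.89)]
top mug_mouth [(array([192.6, 224.9,  21. ,  47.9]), 0.7), (array([464.1, 232.1,  20. ,  16.6]), 0.26)]
side plate [(array([276.6, 136.4,  31.1,  16.2]), 0.82)]
top plate [(array([181.8, 225.5,  33.9,  40.6]), 0.78)]
(np.float64(275.94467811693823), np.float64(146.12128959780995)) (np.float64(179.612181772547), np.float64(226.66535080134227))
```

View pics/p5.png

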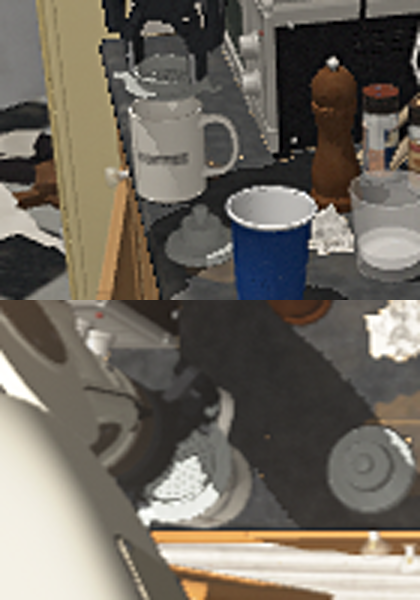

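In the side half the plate is centred over the mug: plate at column 276.6, mug at 276. Next I'll lower it.

>>> send_rows(motion="0 0.2 -0.1 1 0;0 0.2 -0.1 2 0;0 0.2 -0.1 2.5 0;0 0.2 -0.1 2.9 0;0 0.2 -0.1 2.9 0")

```text
clock: 9.4
eef_pos: [0.4263, 0.3344, 0.1066]
tool_rot: [0.889, 0.456, 0.012, -0.036]
ft_force: [-0.3, 0.1, -0.2]
grip_width: 0.0648
grasp_force: 66.9
```

>>> send_rows(motion="0 0 0 0.2 0;0 0 0 0.3 0;0 0 0 0.3 0")

```text
clock: 9.7
eef_pos: [0.427, 0.3351, 0.1049]
tool_rot: [0.889, 0.456, 0.013, -0.037]
ft_force: [-0.6, -0.3, 0.1]
grip_width: 0.0642
grasp_force: 67.0
```

Run:
```python
from h import *
rel(.426,.333,.101,.95)
```

```text
cm [-0.25  0.06  0.37] twist -0.004 tcp [0.427  0.3351 0.1049] tilt -0.997 w 0.0642 f [-0.6 -0.3  0.1] t 9.7
```

>>> send_rows(motion="0 -0.2 0 0.2 0;0 -0.2 0 0.3 0;0 -0.2 0 0.3 0")

```text
clock: 10.0
eef_pos: [0.4268, 0.3341, 0.1028]
tool_rot: [0.889, 0.456, 0.015, -0.037]
ft_force: [0.9, -0.0, 5.1]
grip_width: 0.0644
grasp_force: 67.4
```

>>> send_rows(motion="-0.3 0 0 0 0;-0.6 0 0 0 0;-0.9 0 0 0 0;-0.9 0 0 0 0;-0.9 0 0 -0.5 0")

```text
clock: 10.5
eef_pos: [0.4245, 0.3321, 0.1053]
tool_rot: [0.889, 0.456, 0.011, -0.036]
ft_force: [0.2, 0.3, 0.1]
grip_width: 0.0813
grasp_force: 0.0
```

Run:
```python
from h import *
rel(.426,.333,.2,.95)
a=cam('side')[110:210,220:360];b=cam('top')[170:270,120:260]
cv2.imwrite('pics/p6.png',np.vstack([cv2.resize(i,None,fx=3,fy=3,interpolation=2) for i in(a,b)])[:,:,::-1])
```

```text
cm [ 0.66 -0.44 -9.44] twist -0.004 tcp [0.4245 0.3321 0.1053] tilt -0.9971 w 0.0813 f [0.2 0.3 0.1] t 10.5
```

View pics/p6.png

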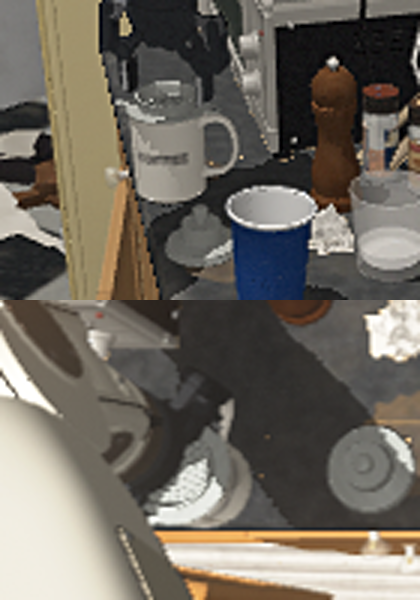

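The plate looks seated on the mug, with the gripper open around its collar. I'll back off straight up and head for the −y side to remove the tilt.

>>> send_rows(motion="-1 0 0 -2 0;-1 0 0 -6 0;-1 0 0 -11 0;-1 -3 2 -13 0;-1 -6 5 -13 0")

```text
clock: 11.1
eef_pos: [0.4343, 0.2466, 0.2345]
tool_rot: [0.888, 0.458, 0.017, -0.037]
ft_force: [1.2, 0.6, 0.4]
grip_width: 0.0856
grasp_force: 0.0
```

Run:
```python
from h import *
rel(.2,-.45,.25,0.3)
```

```text
cm [-70.05  21.14  -7.09] twist 0.65 tcp [0.4343 0.2466 0.2345] tilt -0.9967 w 0.0856 f [1.2 0.6 0.4] t 11.1
```

>>> send_rows(motion="-1 -70 21 -10 0;-1 -70 21 -10 0;-1 -70 21 -10 0;-1 -70 21 -10 0;-1 -70 21 -10 0")

```text
clock: 11.6
eef_pos: [0.3511, 0.0077, 0.2471]
tool_rot: [0.889, 0.456, 0.013, -0.036]
ft_force: [1.4, -1.4, -0.5]
grip_width: 0.0853
grasp_force: 0.0
```

Run:
```python
from fit import *
rel(.1,-.55,.3,.95)
cam('side');cam('top')
for n in('side','top'): print(n,[(np.round(q['rect'],1),round(q['conf'],2)) for q in boxes_of(n,'plate')[:2]])
M['plate']=M['plate'][1:]
print(fit('plate',z0=.093),bot.get_obs()['joint_pos'])
```

```text
cm [-59.55  11.7   -9.27] twist -0.003 tcp [0.3511 0.0077 0.2471] tilt -0.9971 w 0.0853 f [ 1.4 -1.4 -0.5] t 11.6
side [(array([277.8, 147. ,  34.9,  10.6]), 0.71), (array([309.6, 197.3,  30.3,  48.7]), 0.46)]
top [(array([179.2, 227.1,  40.3,  44.5]), 0.86), (array([461.9, 230.9,  22.5,  11.6]), 0.62)]
(array([0.4272, 0.3315]), array([-1.4919, -2.3487,  0.8278, -0.8667])) [-0.0382 -0.0516 -0.2843  1.3514  0.0763  2.1544]
```

>>> send_rows(motion="-1 -60 12 -9 0;-1 -60 12 -9 0;-1 -60 12 -9 0;-1 -60 12 -9 0;-1 -60 12 -9 0")

```text
clock: 12.4
eef_pos: [0.2508, -0.2188, 0.2672]
tool_rot: [0.888, 0.458, 0.013, -0.036]
ft_force: [2.2, -0.4, -0.6]
grip_width: 0.0853
grasp_force: 0.0
```

>>> send_rows(motion="-1 -36 7.2 -5.5 0;-1 -36 7.2 -5.5 0;-1 -36 7.2 -5.5 0;-1 -36 7.2 -5.5 0;-1 -36 7.2 -5.5 0")

```text
clock: 12.9
eef_pos: [0.1497, -0.4471, 0.2875]
tool_rot: [0.888, 0.458, 0.013, -0.037]
ft_force: [0.1, -0.6, 0.5]
grip_width: 0.0855
grasp_force: 0.0
```

```bash
cat >> h.py <<'E'
def tilt():
    from scipy.spatial.transform import Rotation as R
    o=bot.get_obs();m=R.from_quat(o['tool_rot']).as_matrix()
    print('toolz',m[:,2].round(3),'head',round(np.arctan2(m[1,0],m[0,0]),3),'q',o['joint_pos'].round(3))
E
python3 - <<'E'
from h import *
rel(.05,-.6,.3,.95);tilt()
E
```

```text
cm [-18.14   0.65  -2.32] twist 0.0 tcp [ 0.1497 -0.4471  0.2875] tilt -0.997 w 0.0855 f [ 0.1 -0.6  0.5] t 12.9
toolz [-0.011  0.077 -0.997] head 0.95 q [-1.256  0.229  0.132  1.55   0.014  0.933]
```

>>> send_rows(motion="-1 -4.5 2 0 0;-1 -9 4 0 0;-1 -13.5 6 0 0;-1 -18 8 0 0;-1 -22 10 0 0")

```text
clock: 13.4
eef_pos: [0.1039, -0.6837, 0.2687]
tool_rot: [0.888, 0.458, 0.013, -0.037]
ft_force: [0.7, -1.9, 0.4]
grip_width: 0.0853
grasp_force: 0.0
```

Run:
```python
from h import *
rel(.1,-.74,.3,.95);tilt()
```

```text
cm [-4.62  2.77 -3.55] twist 0.0 tcp [ 0.1039 -0.6837  0.2687] tilt -0.997 w 0.0853 f [ 0.7 -1.9  0.4] t 13.4
toolz [-0.011  0.077 -0.997] head 0.95 q [-1.420e+00  7.550e-01  9.210e-01  1.814e+00  1.000e-03  7.700e-01]
```

>>> send_rows(motion="-1 -2.3 1.4 0 0;-1 -4.6 2.8 0 0;-1 -6.2 3.7 0 0")

```text
clock: 13.7
eef_pos: [0.096, -0.7356, 0.2441]
tool_rot: [0.888, 0.458, 0.014, -0.04]
ft_force: [0.3, -2.1, -1.7]
grip_width: 0.0852
grasp_force: 0.0
```

Run:
```python
from h import *
rel(.1,-.74,.3,.95);tilt()
```

```text
cm [ 0.21  0.26 -5.61] twist 0.0 tcp [ 0.096  -0.7356  0.2441] tilt -0.9965 w 0.0852 f [ 0.3 -2.1 -1.7] t 13.7
toolz [-0.012  0.083 -0.996] head 0.95 q [-1.441e+00  9.620e-01  1.266e+00  1.958e+00 -1.000e-03  7.490e-01]
```

>>> send_rows(motion="-1 0 0 -2 0;-1 0 0 -4 0;-1 0 0 -6 0;-1 0 0 -8 0")

```text
clock: 14.1
eef_pos: [0.0911, -0.7139, 0.3224]
tool_rot: [0.889, 0.457, 0.003, -0.011]
ft_force: [-0.4, -0.2, 0.2]
grip_width: 0.085
grasp_force: 0.0
```

Run:
```python
from h import *
rel(.1,-.74,.3,.95);tilt()
```

```text
cm [-1.64  2.28  2.17] twist -0.001 tcp [ 0.0911 -0.7139  0.3224] tilt -0.9997 w 0.085 f [-0.4 -0.2  0.2] t 14.1
toolz [-0.004  0.023 -1.   ] head 0.949 q [-1.443e+00  8.610e-01  1.275e+00  2.009e+00 -1.000e-03  7.490e-01]
```

>>> send_rows(motion="-1 0 0 -1.3 0;-1 0 0 -2.6 0")

```text
clock: 14.3
eef_pos: [0.0893, -0.7057, 0.3395]
tool_rot: [0.89, 0.456, 0.002, -0.007]
ft_force: [0.4, 0.4, -0.7]
grip_width: 0.0855
grasp_force: 0.0
```

Run:
```python
from h import *
tilt();rel(.4276,-.2374,.13,.95)
```

```text
toolz [-0.003  0.015 -1.   ] head 0.948 q [-1.444e+00  8.370e-01  1.275e+00  2.024e+00 -1.000e-03  7.490e-01]
cm [57.55  0.39 21.53] twist -0.002 tcp [ 0.0893 -0.7057  0.3395] tilt -0.9999 w 0.0855 f [ 0.4  0.4 -0.7] t 14.3
```

The tilt is down to 0.015 rad, which is fine. Next is the chamber.

>>> send_rows(motion="-1 57.5 0.4 19 0.15;-1 57.5 0.4 19 0.3;-1 57.5 0.4 19 0.45;-1 57.5 0.4 19 0.6;-1 57.5 0.4 19 0.74")

```text
clock: 14.8
eef_pos: [0.2142, -0.538, 0.273]
tool_rot: [0.99, 0.138, 0.0, -0.007]
ft_force: [0.9, -1.2, 0.3]
grip_width: 0.0855
grasp_force: 0.0
```

Run:
```python
from h import *
tilt();rel(.4276,-.2374,.15,.1)
```

```text
toolz [-0.002  0.015 -1.   ] head 0.277 q [-1.194  0.404  0.341  1.522  0.004  1.67 ]
cm [ 28.72 -22.89  12.71] twist 0.177 tcp [ 0.2142 -0.538   0.273 ] tilt -0.9999 w 0.0855 f [ 0.9 -1.2  0.3] t 14.8
```

>>> send_rows(motion="-1 28.7 -22.9 12.7 0.15;-1 28.7 -22.9 12.7 0.18;-1 28.7 -22.9 12.7 0.18;-1 28.7 -22.9 12.7 0.18;-1 28.7 -22.9 12.7 0.18")

```text
clock: 15.3
eef_pos: [0.3508, -0.3437, 0.1947]
tool_rot: [0.999, 0.052, 0.001, -0.008]
ft_force: [0.8, -0.5, -0.5]
grip_width: 0.0855
grasp_force: 0.0
```

Run:
```python
from fit import *
rel(.4276,-.2374,.11,.1)
cam('side');cam('top')
print(fit('chamber'))
```

```text
cm [ 8.72 -9.64  8.64] twist 0.003 tcp [ 0.3508 -0.3437  0.1947] tilt -0.9999 w 0.0855 f [ 0.8 -0.5 -0.5] t 15.3
(array([ 0.4304, -0.2351]), array([ 0.8267,  0.6233, -0.5981,  0.8358]))
```

>>> send_rows(motion="-1 3 -3.3 2 0;-1 6 -6.6 5 0;-1 8.9 -9.7 8 0;-1 8.9 -9.7 8.6 0;-1 8.9 -9.7 8.6 0")

```text
clock: 16.0
eef_pos: [0.4269, -0.2371, 0.1084]
tool_rot: [0.999, 0.052, -0.002, -0.01]
ft_force: [-0.1, -0.3, 0.7]
grip_width: 0.0853
grasp_force: 0.0
```

Run:
```python
from h import *
rel(.429,-.236,.013,.1)
a=cam('side')[210:310,260:380];b=cam('top')[180:280,350:470]
cv2.imwrite('pics/p7.png',np.hstack([cv2.resize(i,None,fx=3.3,fy=3.3,interpolation=2) for i in(a,b)])[:,:,::-1])
```

```text
cm [0.24 0.1  9.54] twist 0.004 tcp [ 0.4269 -0.2371  0.1084] tilt -0.9998 w 0.0853 f [-0.1 -0.3  0.7] t 16.0
```

View pics/p7.png

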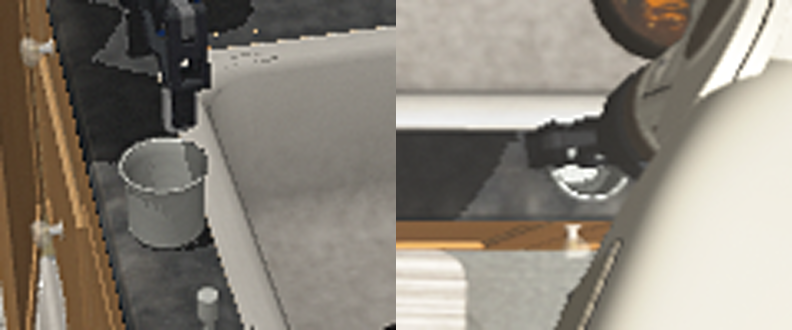

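The near fingertip is at (314,249) px, and the chamber mouth is centred at (309,261). I'll compare both with the projections.

Run:
```python
from h import *
print(w2px('side',(.4269+.0048,-.2371-.048,.121)),px2w('side',309.4,261,.056),w2px('side',(.429,-.236,.056)),w2px('side',(.429,-.236,.0)))
```

```text
(np.float64(314.7007862763566), np.float64(248.87347193198127)) [ 0.42637821 -0.23994924  0.056     ] (np.float64(310.19167346660413), np.float64(259.8254007948946)) (np.float64(310.98222835893836), np.float64(278.8265202694722))
```

>>> send_rows(motion="-1 0.1 0 3 0;-1 0.1 0 6 0;-1 0.1 0 8 0;-1 0.1 0 9.3 0;-1 0.1 0 9.5 0")

```text
clock: 16.6
eef_pos: [0.4268, -0.2363, 0.0138]
tool_rot: [0.999, 0.05, -0.002, -0.01]
ft_force: [0.3, 0.1, 0.4]
grip_width: 0.0855
grasp_force: 0.0
```

>>> send_rows(motion="-0.6 0 0 0 0;-0.2 0 0 0 0;0.2 0 0 0 0;0.2 0 0 0 0;0.2 0 0 0 0")

```text
clock: 17.1
eef_pos: [0.4285, -0.236, 0.0165]
tool_rot: [0.999, 0.052, 0.0, -0.008]
ft_force: [-3.0, -1.1, 7.7]
grip_width: 0.0602
grasp_force: 62.6
```

Run:
```python
from h import *
rel(.428,-.237,.013,.1)
```

```text
cm [-0.06  0.1   0.34] twist 0.003 tcp [ 0.4285 -0.236   0.0165] tilt -0.9999 w 0.0602 f [-3.  -1.1  7.7] t 17.1
```

The width of 60 mm means the pads are on the flare. I'll regrip a little lower.

>>> send_rows(motion="-0.8 0 0 0 0;-0.8 0 0 0 0;-0.8 0 0 0.4 0;-0.8 0 0 0.5 0;-0.3 0 0 0.5 0")

```text
clock: 17.6
eef_pos: [0.4271, -0.2342, 0.0084]
tool_rot: [0.999, 0.052, -0.002, -0.01]
ft_force: [-0.7, -0.4, 1.0]
grip_width: 0.064
grasp_force: 0.7
```

>>> send_rows(motion="0.2 0 0 0 0;0.2 0 0 0 0;0.2 0 0 0 0;0.2 0 0 0 0")

```text
clock: 18.0
eef_pos: [0.4274, -0.2343, 0.0092]
tool_rot: [0.999, 0.052, -0.001, -0.01]
ft_force: [-1.9, 0.4, 5.0]
grip_width: 0.0583
grasp_force: 60.3
```

Run:
```python
from h import *
rel(.428,-.237,.2,.1)
```

```text
cm [ -0.    -0.11 -19.09] twist 0.004 tcp [ 0.4274 -0.2343  0.0092] tilt -0.9998 w 0.0583 f [-1.9  0.4  5. ] t 18.0
```

>>> send_rows(motion="0.2 0 0 -1 0;0.2 0 0 -4 -0.1;0.2 0 0 -8 -0.25;0.2 0 0 -13 -0.4;0.2 0 0 -17 -0.55")

```text
clock: 18.5
eef_pos: [0.4283, -0.2378, 0.1816]
tool_rot: [0.946, 0.324, 0.002, -0.009]
ft_force: [1.0, -0.8, -0.8]
grip_width: 0.0579
grasp_force: 62.2
```

Run:
```python
from fit import *
tilt();rel(.427,.333,.19,.95)
o=bot.get_obs();p=o['eef_pos'];cam('side')
print(boxes_of('side','chamber')[:1],box('side','chamber',p[0],p[1],p[2]-.009))
```

```text
toolz [-0.002  0.019 -1.   ] head 0.66 q [-0.516  0.258 -0.105  1.22   0.015  1.965]
cm [ 34.91 -45.17   0.23] twist -0.29 tcp [ 0.4283 -0.2378  0.1816] tilt -0.9998 w 0.0579 f [ 1.  -0.8 -0.8] t 18.5
[{'rect': [307.0, 205.2, 24.0, 33.0], 'conf': 0.82}] [307.3312 206.0458  29.9371  35.7134]
```

>>> send_rows(motion="0.2 34.9 -45.2 0 -0.1;0.2 34.9 -45.2 0 -0.2;0.2 34.9 -45.2 0 -0.29;0.2 34.9 -45.2 0 -0.29;0.2 34.9 -45.2 0 -0.29")

```text
clock: 19.1
eef_pos: [0.4281, 0.014, 0.1831]
tool_rot: [0.891, 0.454, 0.002, -0.01]
ft_force: [1.9, 0.0, -0.3]
grip_width: 0.0579
grasp_force: 62.4
```

Run:
```python
from fit import *
tilt();rel(.427,.333,.19,.95)
```

```text
toolz [-0.004  0.02  -1.   ] head 0.942 q [ 0.019  0.132 -0.259  1.184  0.02   2.218]
cm [ 25.75 -18.84  -0.06] twist -0.008 tcp [0.4281 0.014  0.1831] tilt -0.9998 w 0.0579 f [ 1.9  0.  -0.3] t 19.1
```

>>> send_rows(motion="0.2 20.6 -15.1 0 0;0.2 20.6 -15.1 0 0;0.2 20.6 -15.1 0 0;0.2 20.6 -15.1 0 0;0.2 20.6 -15.1 0 0")

```text
clock: 19.6
eef_pos: [0.4266, 0.2641, 0.1879]
tool_rot: [0.891, 0.454, 0.002, -0.009]
ft_force: [2.3, 0.1, -0.6]
grip_width: 0.058
grasp_force: 62.4
```

>>> send_rows(motion="0.2 3.6 -2.7 0 0;0.2 5.1 -3.8 0.5 0;0.2 5.1 -3.8 1 0;0.2 5.1 -3.8 1 0")

```text
clock: 20.0
eef_pos: [0.4254, 0.3247, 0.1779]
tool_rot: [0.891, 0.455, 0.001, -0.009]
ft_force: [-0.7, -0.1, -1.3]
grip_width: 0.058
grasp_force: 62.4
```

Run:
```python
from fit import *
tilt();rel(.427,.333,.13,.95)
a=cam('side')[90:190,220:340];b=cam('top')[170:270,120:240]
cv2.imwrite('pics/p8.png',np.hstack([cv2.resize(i,None,fx=3.3,fy=3.3,interpolation=2) for i in(a,b)])[:,:,::-1])
for t in('mug_mouth','plate','chamber'):
    for n in('side','top'): print(n,t,[(np.round(q['rect'],1),round(q['conf'],2)) for q in boxes_of(n,t)[:2]])
M['plate']=M['plate'][1:]
print(box('side','plate',.427,.333,.093),box('top','plate',.427,.333,.093))
p=bot.get_obs()['eef_pos'];print(box('side','chamber',p[0],p[1],p[2]-.009))
```

```text
toolz [-0.007  0.016 -1.   ] head 0.944 q [ 0.642  0.335 -0.008  1.224  0.017  2.84 ]
cm [ 0.72 -0.28  4.8 ] twist -0.006 tcp [0.4254 0.3247 0.1779] tilt -0.9998 w 0.058 f [-0.7 -0.1 -1.3] t 20.0
side mug_mouth [(array([280.4, 162.9,  36.9,  32.9]), 0.71)]
top mug_mouth [(array([194.7, 225.3,  19.4,  46.3]), 0.88)]
side plate [(array([277.6, 145.2,  31.5,  15.9]), 0.74)]
top plate [(array([180.2, 227.8,  35. ,  46.4]), 0.97), (array([214.1, 158.8,  35. ,  32.2]), 0.45)]
side chamber [(array([274.4, 117.3,  22.7,  21.6]), 0.64)]
top chamber [(array([174.9, 221.9,  26.9,  17.8]), 0.92)]
[276.1898 144.4771  27.6291  14.6192] [179.4009 226.3107  37.483   36.9793]
[273.8127 118.1204  20.4816  23.2227]
```

View pics/p8.png

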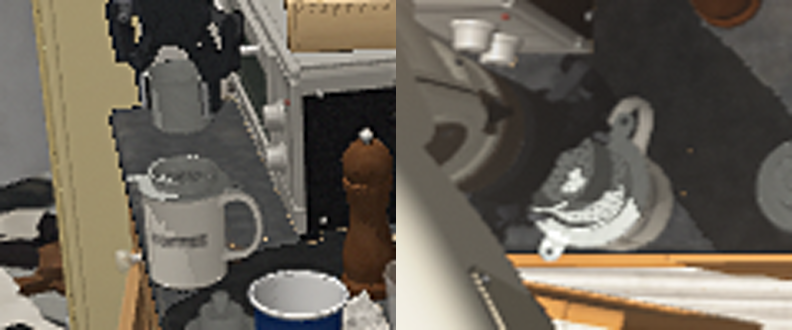

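In the side half the collar is centred at about (276.7,141) px. In the top half the ears' midpoint is at about (177.6,225.8). The chamber is held upright above the plate.

Run:
```python
from h import *
print(px2w('side',276.7,141,.118),px2w('top',177.6,225.8,.1025),px2w('top',180.2,227.8,.1025))
b=cam('top')[180:260,140:220];a=cam('side')[125:185,245:325]
cv2.imwrite('pics/p9.png',np.vstack([cv2.resize(i,None,fx=5,fy=5,interpolation=2) for i in(b,a)])[:600,:,::-1])
```

```text
[0.42985707 0.33463402 0.118     ] [0.42793389 0.33753303 0.1025    ] [0.42306817 0.33087032 0.1025    ]
```

View pics/p9.png

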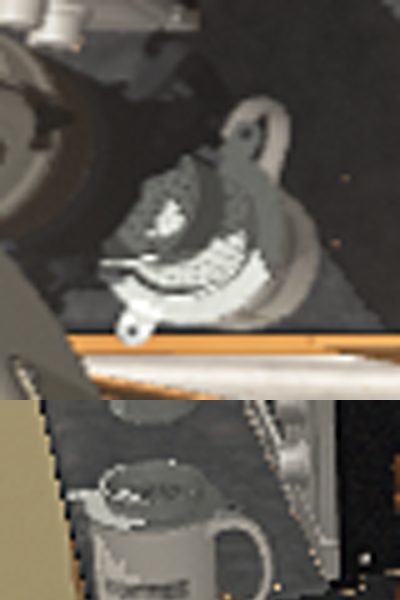

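The ear holes in the top half are at (129,331) and (247,131), so their midpoint gives a plate centre of about (0.428, 0.335). I'll lower the chamber there.

>>> send_rows(motion="0.2 0.9 -0.4 1.5 0;0.2 0.9 -0.4 3 0;0.2 0.9 -0.4 4 0;0.2 0.9 -0.4 4.7 0;0.2 0.9 -0.4 4.7 0")

```text
clock: 21.0
eef_pos: [0.4276, 0.3361, 0.1313]
tool_rot: [0.891, 0.455, 0.001, -0.009]
ft_force: [-0.7, 0.3, -0.6]
grip_width: 0.0581
grasp_force: 62.4
```

Run:
```python
from h import *
rel(.427,.335,.113,.95)
```

```text
cm [-0.14  0.04  1.83] twist -0.006 tcp [0.4276 0.3361 0.1313] tilt -0.9998 w 0.0581 f [-0.7  0.3 -0.6] t 21.0
```

>>> send_rows(motion="0.2 0 0 0.4 0;0.2 0 0 0.8 0;0.2 0 0 1.1 0;0.2 0 0 1.1 0")

```text
clock: 21.4
eef_pos: [0.4282, 0.3367, 0.1218]
tool_rot: [0.891, 0.455, 0.003, -0.01]
ft_force: [0.6, -0.5, -0.8]
grip_width: 0.0584
grasp_force: 62.4
```

>>> send_rows(motion="0.2 0 0 0.2 0;0.2 0 0 0.4 0;0.2 0 0 0.5 0;0.2 0 0 0.5 0")

```text
clock: 21.8
eef_pos: [0.4284, 0.3368, 0.1168]
tool_rot: [0.891, 0.455, 0.003, -0.009]
ft_force: [-0.3, -0.6, -1.1]
grip_width: 0.058
grasp_force: 62.4
```

>>> send_rows(motion="0.2 0 0 0.2 0;0.2 0 0 0.3 0;0.2 0 0 0.4 0;0.2 0 0 0.4 0")

```text
clock: 22.2
eef_pos: [0.4288, 0.3369, 0.1137]
tool_rot: [0.891, 0.455, 0.003, -0.009]
ft_force: [-1.4, -1.7, 4.1]
grip_width: 0.0584
grasp_force: 64.5
```

Contact came at the expected height (4 N), so I'll release.

>>> send_rows(motion="0 0 0 0 0;-0.3 0 0 0 0;-0.7 0 0 0 0;-1 0 0 0 0;-1 0 0 0 0")

```text
clock: 22.7
eef_pos: [0.4282, 0.337, 0.1126]
tool_rot: [0.891, 0.455, 0.003, -0.01]
ft_force: [-0.1, -0.1, -0.2]
grip_width: 0.0854
grasp_force: 0.0
```

>>> send_rows(motion="-1 0 0 -2 0;-1 0 0 -6 0;-1 0 0 -11 0;-1 -3 2.2 -13 0;-1 -7 5 -13 0")

```text
clock: 23.2
eef_pos: [0.4307, 0.2503, 0.2451]
tool_rot: [0.89, 0.456, 0.007, -0.01]
ft_force: [0.9, -1.3, -0.4]
grip_width: 0.0856
grasp_force: 0.0
```

Run:
```python
from h import *
rel(.427,-.389,.2,.3);tilt()
```

```text
cm [-52.22  37.03   2.96] twist 0.648 tcp [0.4307 0.2503 0.2451] tilt -0.9997 w 0.0856 f [ 0.9 -1.3 -0.4] t 23.2
toolz [ 0.004  0.024 -1.   ] head 0.948 q [0.515 0.219 0.013 1.349 0.019 2.709]
```

>>> send_rows(motion="-1 -52.2 37 2 0;-1 -52.2 37 2 0;-1 -52.2 37 2 0;-1 -52.2 37 2 0;-1 -52.2 37 2 0")

```text
clock: 23.7
eef_pos: [0.4254, -0.003, 0.2286]
tool_rot: [0.89, 0.455, 0.003, -0.009]
ft_force: [0.2, 0.4, -0.3]
grip_width: 0.0853
grasp_force: 0.0
```

Run:
```python
from fit import *
rel(.430,-.389,.15,.95)
b=cam('top')[180:270,130:240];a=cam('side')[90:180,220:330]
cv2.imwrite('pics/p10.png',np.hstack([cv2.resize(i,None,fx=3.6,fy=3.6,interpolation=2) for i in(a,b)])[:,:,::-1])
M['plate']=M['plate'][1:]
for t,z in(('chamber',.104),('plate',.093)):
    print(t,fit(t,z0=z))
    for n in('side','top'): print(n,t,[(np.round(q['rect'],1),round(q['conf'],2)) for q in boxes_of(n,t)[:2]],box(n,t,.428,.336,z))
print(fit('press'))
```

```text
cm [-31.12  23.09   7.1 ] twist -0.005 tcp [ 0.4254 -0.003   0.2286] tilt -0.9998 w 0.0853 f [ 0.2  0.4 -0.3] t 23.7
chamber (array([0.4364, 0.3378]), array([-2.5918,  2.5262, -0.4277, -2.12  ]))
side chamber [(array([280.3, 133.6,  14.2,  15.1]), 0.44)] [275.1779 136.6001  19.9226  22.86  ]
top chamber [(array([172.4, 221.7,  33.9,  23.6]), 0.6)] [172.491  223.1328  33.1423  27.9088]
plate (array([0.428 , 0.3102]), array([ 0., -0.]))
side plate [(array([277.4, 147.2,  27. ,   2.3]), 0.64)] [276.3749 144.0881  27.581   14.579 ]
top plate [] [178.1964 225.8983  37.4817  36.9667]
(array([ 0.4277, -0.3843]), array([-0.4378,  1.3973, -1.0907, -0.7677]))
```

View pics/p10.png

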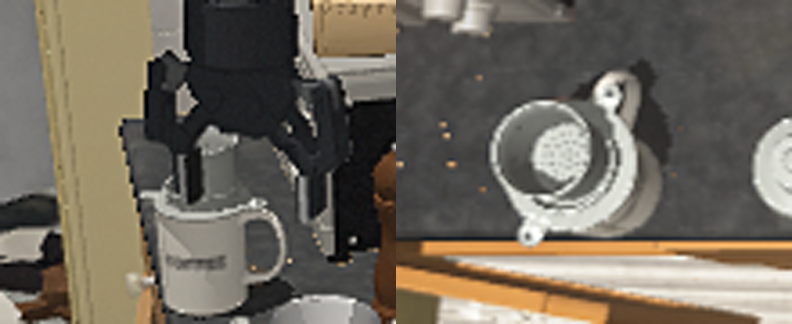

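The top half clearly shows the chamber standing inside the plate's collar, with its mouth centred at about (170.8,221) px and the ears' midpoint at (178.3,225). In the side half the gripper partly hides them.

Run:
```python
from h import *
print(px2w('top',170.8,221.1,.160),px2w('top',178.3,225.1,.1025))
```

```text
[0.43222684 0.33416527 0.16      ] [0.42964818 0.3359497  0.1025    ]
```

>>> send_rows(motion="-0.3 -31 23 5 0;-0.3 -31 23 5 0;-0.3 -31 23 5 0;-0.3 -31 23 5 0;-0.3 -31 23 5 0")

```text
clock: 24.8
eef_pos: [0.4288, -0.2498, 0.1915]
tool_rot: [0.89, 0.455, 0.003, -0.009]
ft_force: [0.7, 0.5, 0.3]
grip_width: 0.0559
grasp_force: 0.0
```

Run:
```python
from fit import *
rel(.429,-.387,.1,.95)
cam('top');cam('side');print(fit('press'))
for n in('side','top'): print([(np.round(q['rect'],1),round(q['conf'],2)) for q in boxes_of(n,'press')[:2]])
```

```text
cm [-11.24   8.17   8.89] twist -0.004 tcp [ 0.4288 -0.2498  0.1915] tilt -0.9998 w 0.0559 f [0.7 0.5 0.3] t 24.8
(array([ 0.4278, -0.3843]), array([0., 0.]))
[(array([323.8, 313.5,  22.4,  34.3]), 0.67)]
[]
```

>>> send_rows(motion="-0.3 -3.7 2.7 1 0;-0.3 -7.5 5.4 3.5 0;-0.3 -11.2 8.2 6.5 0;-0.3 -11.2 8.2 8.5 0;-0.3 -11.2 8.2 8.8 0")

```text
clock: 25.6
eef_pos: [0.4278, -0.3835, 0.0978]
tool_rot: [0.89, 0.455, 0.002, -0.013]
ft_force: [-0.6, 0.8, 0.5]
grip_width: 0.0557
grasp_force: 0.0
```

Run:
```python
from h import *
rel(.429,-.387,.045,.95)
print(px2w('side',322.6,299.5,.06),px2w('top',468.6,228.1,.066))
a=cam('side')[240:340,270:370];b=cam('top')[180:280,400:500]
cv2.imwrite('pics/p11.png',np.hstack([cv2.resize(i,None,fx=3.9,fy=3.9,interpolation=2) for i in(a,b)])[:,:,::-1])
```

```text
cm [-0.29  0.41  5.27] twist -0.005 tcp [ 0.4278 -0.3835  0.0978] tilt -0.9997 w 0.0557 f [-0.6  0.8  0.5] t 25.6
[ 0.42755042 -0.37931401  0.06      ] [ 0.42797719 -0.38419322  0.066     ]
```

View pics/p11.png

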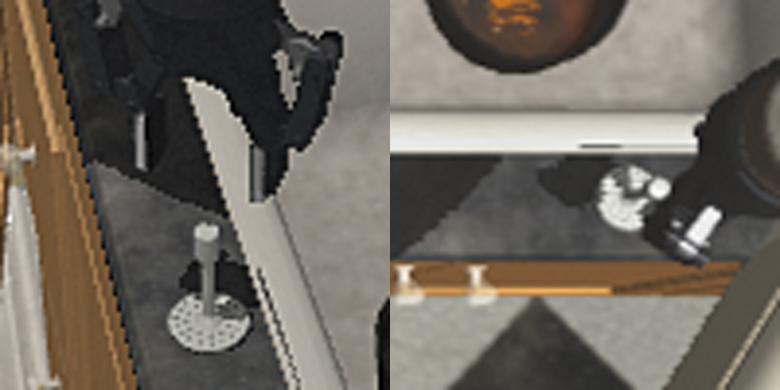

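The press stands clear. In the side half its knob top is at (323.1,299) px and its disc centre at (323.8,322.6). In the top half the knob is at (468.7,227.9) and the disc at (461,230.5).

Run:
```python
from h import *
print(px2w('side',323.1,299,.066),px2w('side',323.8,322.6,.002),px2w('top',468.7,227.9,.066),px2w('top',461,230.5,.002))
rel(.429,-.385,.043,.95)
```

```text
[ 0.42755832 -0.38471371  0.066     ] [ 0.42749643 -0.38579768  0.002     ] [ 0.42848382 -0.38447874  0.066     ] [ 0.42853126 -0.38529403  0.002     ]
cm [-0.22  0.18  5.78] twist -0.004 tcp [ 0.4291 -0.3834  0.1008] tilt -0.9998 w 0.0556 f [0.2 0.2 0.4] t 25.7
```

>>> send_rows(motion="-0.3 -0.1 0.1 2 0;-0.3 -0.1 0.1 4 0;-0.3 -0.1 0.1 5.3 0;-0.3 -0.1 0.1 5.3 0;0.2 -0.1 0.1 5.3 0")

```text
clock: 26.2
eef_pos: [0.4298, -0.3856, 0.0493]
tool_rot: [0.89, 0.455, 0.003, -0.009]
ft_force: [-0.2, 0.1, 0.5]
grip_width: 0.0423
grasp_force: 0.0
```

>>> send_rows(motion="0.6 0 0 0 0;1 0 0 0 0;1 0 0 0 0;1 0 0 0 0;1 0 0 0 0")

```text
clock: 26.7
eef_pos: [0.4295, -0.3865, 0.0489]
tool_rot: [0.891, 0.455, 0.003, -0.009]
ft_force: [-1.0, 0.3, 5.5]
grip_width: 0.0115
grasp_force: 58.7
```

>>> send_rows(motion="1 0 0 0 0;1 0 0 -1 0;1 0 0 -4 0;1 0 0 -9 0;1 0 0 -14 0")

```text
clock: 27.2
eef_pos: [0.4284, -0.3879, 0.1885]
tool_rot: [0.891, 0.455, 0.002, -0.011]
ft_force: [0.7, -0.5, -1.7]
grip_width: 0.0112
grasp_force: 58.6
```

Run:
```python
from fit import *
tilt();rel(.430,.335,.25,.95)
cam('side');cam('top');p=bot.get_obs()['eef_pos']
for n in('side','top'): print([(np.round(q['rect'],1),round(q['conf'],2)) for q in boxes_of(n,'press')[:2]],box(n,'press',p[0],p[1],p[2]-.045))
```

```text
toolz [-0.006  0.022 -1.   ] head 0.944 q [-0.742  0.431  0.164  1.323  0.012  1.456]
cm [ 58.71 -42.38  -4.57] twist -0.006 tcp [ 0.4284 -0.3879  0.1885] tilt -0.9997 w 0.0112 f [ 0.7 -0.5 -1.7] t 27.2
[(array([323.8, 260.7,  24.6,  35.8]), 0.82), (array([277.5, 146.5,  30.3,   6.6]), 0.49)] [325.5342 255.9258  22.6608  37.3011]
[(array([483.6, 224.3,  18.3,  18.2]), 0.46)] [486.4738 222.0505  23.8647  18.9713]
```

>>> send_rows(motion="1 58.7 -42.4 -14 0;1 58.7 -42.4 -14 0;1 58.7 -42.4 -14 0;1 58.7 -42.4 -14 0;1 58.7 -42.4 -14 0")

```text
clock: 27.9
eef_pos: [0.4282, -0.142, 0.2384]
tool_rot: [0.891, 0.454, 0.001, -0.011]
ft_force: [1.4, 0.2, -1.0]
grip_width: 0.0116
grasp_force: 58.8
```

Run:
```python
from fit import *
rel(.430,.335,.24,.95)
```

```text
cm [ 38.72 -27.85   0.85] twist -0.007 tcp [ 0.4282 -0.142   0.2384] tilt -0.9997 w 0.0116 f [ 1.4  0.2 -1. ] t 27.9
```

>>> send_rows(motion="1 38.7 -27.8 0 0;1 38.7 -27.8 0 0;1 38.7 -27.8 0 0;1 38.7 -27.8 0 0;1 38.7 -27.8 0 0")

```text
clock: 28.4
eef_pos: [0.4291, 0.1074, 0.2432]
tool_rot: [0.891, 0.455, 0.001, -0.01]
ft_force: [1.2, -0.3, -0.8]
grip_width: 0.0113
grasp_force: 58.8
```

Run:
```python
from fit import *
rel(.430,.335,.24,.95)
```

```text
cm [ 18.48 -13.27   0.74] twist -0.006 tcp [0.4291 0.1074 0.2432] tilt -0.9998 w 0.0113 f [ 1.2 -0.3 -0.8] t 28.4
```

>>> send_rows(motion="1 18.5 -13.3 0 0;1 18.5 -13.3 0 0;1 18.5 -13.3 0 0;1 18.5 -13.3 0 0;1 18.5 -13.3 0 0")

```text
clock: 28.9
eef_pos: [0.43, 0.3364, 0.2468]
tool_rot: [0.89, 0.456, 0.001, -0.009]
ft_force: [-0.6, -0.4, -0.4]
grip_width: 0.0114
grasp_force: 58.7
```

>>> send_rows(motion="1 0 0 0 0;1 0 0 0 0")

```text
clock: 29.1
eef_pos: [0.4304, 0.3331, 0.2471]
tool_rot: [0.89, 0.455, 0.0, -0.009]
ft_force: [0.1, 0.1, -0.5]
grip_width: 0.0113
grasp_force: 58.7
```

Run:
```python
from fit import *
rel(.430,.335,.24,.95)
a=cam('side')[70:170,230:330];b=cam('top')[180:280,110:210]
cv2.imwrite('pics/p12.png',np.hstack([cv2.resize(i,None,fx=4,fy=4,interpolation=2) for i in(a,b)])[:,:,::-1])
for t in('press','chamber'):
    for n in('side','top'): print(n,t,[(np.round(q['rect'],1),round(q['conf'],2)) for q in boxes_of(n,t)[:2]])
```

```text
cm [ 0.12 -0.13  0.71] twist -0.005 tcp [0.4304 0.3331 0.2471] tilt -0.9998 w 0.0113 f [ 0.1  0.1 -0.5] t 29.1
side press [(array([275.8, 118.1,  12.2,   6.7]), 0.62)]
top press [(array([163.8, 220.6,  25.1,  16.3]), 0.55)]
side chamber [(array([277. , 135.8,  19. ,  18.1]), 0.63)]
top chamber [(array([174.4, 220.9,  32.6,  27.5]), 0.64)]
```

View pics/p12.png

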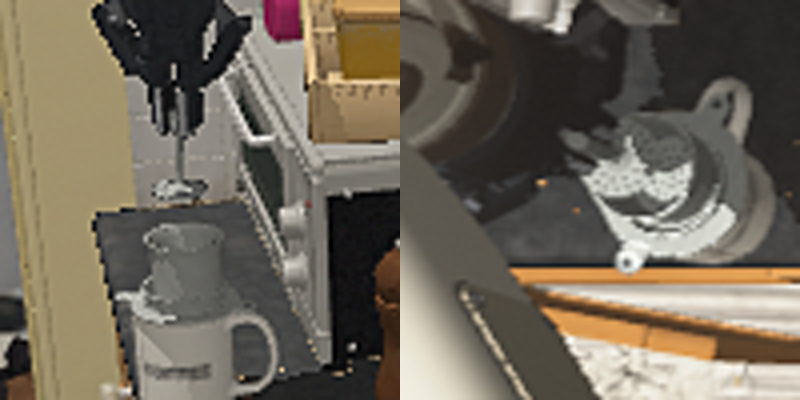

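The side half shows the press hanging upright, its disc centred at (274.8,117) px above the chamber mouth at (276.1,129). I'll compare those with the projections.

Run:
```python
from fit import *
print('disc pred',[w2px(n,(.4304,.3331,.197)) for n in('side','top')])
print('mouth',px2w('side',276.1,129.2,.160),'chamber box->',px2w('side',277,135.8,.136),px2w('top',174.4,220.9,.140))
for z in(.185,.19,.197,.2): print('disc',z,px2w('side',274.75,117.2,z))
a=cv2.imread('pics/p12.png')
```

```text
disc pred [(np.float64(275.2539538610636), np.float64(118.14294398364984)), (np.float64(165.34827135239215), np.float64(219.8367891375037))]
mouth [0.4304 0.3319 0.16  ] chamber box-> [0.432  0.3345 0.136 ] [0.4352 0.333  0.14  ]
disc 0.185 [0.4333 0.3747 0.185 ]
disc 0.19 [0.4319 0.3611 0.19  ]
disc 0.197 [0.4299 0.3421 0.197 ]
disc 0.2 [0.4291 0.3339 0.2   ]
```

>>> send_rows(motion="1 0.2 0.1 2 0;1 0.2 0.1 4 0;1 0.2 0.1 5 0;1 0.2 0.1 6 0;1 0.2 0.1 6 0")

```text
clock: 29.9
eef_pos: [0.4329, 0.335, 0.1884]
tool_rot: [0.891, 0.454, 0.002, -0.009]
ft_force: [-0.7, -0.1, -0.6]
grip_width: 0.0114
grasp_force: 58.7
```

>>> send_rows(motion="1 0 0 0.6 0;1 0 0 1.2 0;1 0 0 1.8 0;1 0 0 2.2 0;1 0 0 2.2 0")

```text
clock: 30.4
eef_pos: [0.433, 0.336, 0.1668]
tool_rot: [0.891, 0.455, 0.002, -0.009]
ft_force: [-0.9, -0.7, -1.0]
grip_width: 0.0112
grasp_force: 58.7
```

>>> send_rows(motion="1 0 0 0.3 0;1 0 0 0.6 0;1 0 0 0.8 0;1 0 0 0.8 0")

```text
clock: 30.8
eef_pos: [0.4332, 0.3363, 0.1592]
tool_rot: [0.891, 0.455, 0.003, -0.009]
ft_force: [0.8, -0.8, -0.9]
grip_width: 0.0114
grasp_force: 58.7
```

>>> send_rows(motion="1 0 0 0.2 0;1 0 0 0.4 0;1 0 0 0.5 0;1 0 0 0.5 0")

```text
clock: 31.2
eef_pos: [0.4339, 0.3368, 0.1558]
tool_rot: [0.891, 0.455, 0.004, -0.01]
ft_force: [-2.6, -1.6, 5.6]
grip_width: 0.0113
grasp_force: 59.5
```

>>> send_rows(motion="0.7 0 0 0 0;0.5 0 0 0 0;0.5 0 0 0 0;0.5 0 0 0 0")

```text
clock: 31.6
eef_pos: [0.4332, 0.3364, 0.1541]
tool_rot: [0.891, 0.455, 0.003, -0.009]
ft_force: [-0.8, 0.1, -0.6]
grip_width: 0.0215
grasp_force: 0.0
```

>>> send_rows(motion="0.5 0 0 -1 0;0.5 0 0 -3 0;0.5 0 0 -7 0;0.5 -2.5 1.8 -9 0;0.5 -6 4.5 -9 0")

```text
clock: 32.1
eef_pos: [0.4369, 0.2617, 0.2473]
tool_rot: [0.89, 0.456, 0.007, -0.01]
ft_force: [1.4, -0.6, -0.9]
grip_width: 0.0216
grasp_force: 0.0
```

Run:
```python
from fit import *
rel(.437,.192,.15,.95);tilt()
cam('side');cam('top');
for t in('press','chamber','lid'):
    for n in('side','top'): print(n,t,[(np.round(q['rect'],1),round(q['conf'],2)) for q in boxes_of(n,t)[:2]])
```

```text
cm [-5.86  4.18  9.56] twist -0.002 tcp [0.4369 0.2617 0.2473] tilt -0.9997 w 0.0216 f [ 1.4 -0.6 -0.9] t 32.1
toolz [ 0.004  0.024 -1.   ] head 0.948 q [0.528 0.24  0.046 1.361 0.019 2.722]
side press []
top press [(array([214.2, 160.8,  35.1,  30.3]), 0.56)]
side chamber [(array([275.5, 136. ,  19.8,  17.4]), 0.55), (array([280.4, 163.7,  37.6,  31.6]), 0.34)]
top chamber [(array([184.2, 227.4,  12.7,  13.1]), 0.64)]
side lid [(array([286.7, 187. ,  20. ,  27. ]), 0.69)]
top lid [(array([244.5, 227.6,  28.7,  28.1]), 0.87)]
```

Run:
```python
from fit import *
g=cv2.imread('pics/top0.png',0)[200:250,215:272]
G=cv2.resize(g,None,fx=8,fy=8,interpolation=cv2.INTER_CUBIC)
for r0,r1 in((110,140),(55,80),(18,35)):
    c=cv2.HoughCircles(cv2.GaussianBlur(G,(9,9),2),cv2.HOUGH_GRADIENT,1,20,param1=80,param2=15,minRadius=r0,maxRadius=r1)
    print(r0,[] if c is None else [(215+x/8-.44,200+y/8-.44,r/8) for x,y,r in c[0][:3]])
print('knob side',px2w('side',287,180,.048),'knob top',px2w('top',241,224.3,.048))
for p in((.437,.192),(.433,.193)): print(p,box('top','lid',*p),box('side','lid',*p),w2px('top',(*p,.031)),w2px('top',(*p,.048)))
```

```text
110 [(np.float32(242.9975), np.float32(225.8725), np.float32(14.35)), (np.float32(243.7475), np.float32(223.3725), np.float32(16.875))]
55 [(np.float32(241.7475), np.float32(224.6225), np.float32(8.975)), (np.float32(243.4975), np.float32(219.4975), np.float32(8.2375))]
18 [(np.float32(240.7475), np.float32(223.8725), np.float32(3.7125)), (np.float32(245.8725), np.float32(227.4975), np.float32(4.025)), (np.float32(244.6225), np.float32(214.4975), np.float32(2.95))]
knob side [0.4378 0.1881 0.048 ] knob top [0.4384 0.194  0.048 ]
(0.437, 0.192) [244.7664 226.7714  30.6394  30.289 ] [287.3264 188.8077  25.788   21.2557] (np.float64(242.98726561460762), np.float64(225.59280170868453)) (np.float64(241.75628992603907), np.float64(224.8337071184688))
(0.433, 0.193) [244.3321 228.2679  30.6646  30.3193] [286.0116 188.8115  25.791   21.2531] (np.float64(242.54149013659543), np.float64(227.12345557828027)) (np.float64(241.30281243747783), np.float64(226.3871876784873))
```

>>> send_rows(motion="-0.1 -3 2.1 3 0;-0.1 -5.8 4.1 7 0;-0.1 -5.8 4.1 11 0;-0.1 -5.8 4.1 14.5 0;-0.1 -5.8 4.1 14.5 0")

```text
clock: 33.0
eef_pos: [0.4294, 0.1903, 0.0921]
tool_rot: [0.89, 0.455, -0.003, -0.01]
ft_force: [-1.9, -0.9, 0.3]
grip_width: 0.0469
grasp_force: 0.0
```

>>> send_rows(motion="-0.1 0 0 0 0;-0.1 0 0 0 0")

```text
clock: 33.2
eef_pos: [0.4352, 0.1928, 0.0986]
tool_rot: [0.89, 0.455, 0.005, -0.009]
ft_force: [-0.8, -0.5, 0.7]
grip_width: 0.047
grasp_force: 0.0
```

Run:
```python
from fit import *
rel(.437,.1925,.036,.95);tilt()
cam('side');cam('top','tB.png');
for t in('press','chamber','lid'):
    for n in('side','top'): print(n,t,[(np.round(q['rect'],1),round(q['conf'],2)) for q in boxes_of(n,t)[:2]])
```

```text
cm [-0.02  0.24  6.26] twist -0.005 tcp [0.4352 0.1928 0.0986] tilt -0.9998 w 0.047 f [-0.8 -0.5  0.7] t 33.2
toolz [-0.001  0.021 -1.   ] head 0.945 q [ 0.405  0.292 -0.293  0.977  0.019  2.601]
side press []
top press []
side chamber []
top chamber []
side lid [(array([287.1, 186.9,  23.9,  25.2]), 0.85)]
top lid [(array([246.8, 229.9,  27.9,  28.8]), 0.74)]
```

>>> send_rows(motion="-0.1 0 0.2 2 0;-0.1 0 0.2 3.8 0;-0.1 0 0.2 5 0;-0.1 0 0.2 5.4 0;-0.1 0 0.2 5.4 0")

```text
clock: 34.1
eef_pos: [0.4345, 0.1912, 0.0423]
tool_rot: [0.891, 0.455, 0.002, -0.01]
ft_force: [0.3, 0.2, -0.6]
grip_width: 0.0473
grasp_force: 0.0
```

>>> send_rows(motion="-0.1 0 0 0.3 0;-0.1 0 0 0.6 0;-0.1 0 0 0.7 0;-0.1 0 0 0.7 0")

```text
clock: 34.5
eef_pos: [0.435, 0.1916, 0.0358]
tool_rot: [0.891, 0.455, 0.003, -0.01]
ft_force: [0.3, 0.4, 0.8]
grip_width: 0.0472
grasp_force: 0.0
```

>>> send_rows(motion="-0.1 0.2 0.1 0 0;0.3 0.2 0.1 0 0;0.7 0.2 0.1 0 0;1 0.2 0.1 0 0;1 0.2 0.1 0 0")

```text
clock: 35.0
eef_pos: [0.4371, 0.1927, 0.0361]
tool_rot: [0.891, 0.455, 0.003, -0.01]
ft_force: [-0.8, -0.3, 3.4]
grip_width: 0.0141
grasp_force: 58.5
```

>>> send_rows(motion="1 0 0 0 0;1 0 0 0 0")

```text
clock: 35.2
eef_pos: [0.4371, 0.1927, 0.0361]
tool_rot: [0.891, 0.455, 0.003, -0.01]
ft_force: [-1.2, -1.0, 4.3]
grip_width: 0.0139
grasp_force: 58.6
```

>>> send_rows(motion="1 0 0 -1 0;1 0 0 -4 0;1 0 0 -9 0;1 0 0 -14 0;1 0 0 -18.5 0")

```text
clock: 35.7
eef_pos: [0.4373, 0.1887, 0.2231]
tool_rot: [0.891, 0.455, 0.003, -0.009]
ft_force: [0.8, 0.2, -1.0]
grip_width: 0.0136
grasp_force: 58.6
```

Run:
```python
from fit import *
rel(.432,.335,.245,.95);tilt()
cam('side');cam('top','tC.png');p=bot.get_obs()['eef_pos']
for t in('press','chamber','lid','plate'):
    for n in('side','top'): print(n,t,[(np.round(q['rect'],1),round(q['conf'],2)) for q in boxes_of(n,t)[:2]])
print(box('side','lid',p[0],p[1],p[2]-.036),box('top','lid',p[0],p[1],p[2]-.036))
print(box('side','chamber',.432,.335,.104),box('top','chamber',.432,.335,.104))
```

```text
cm [11.57 -9.04 -1.9 ] twist -0.006 tcp [0.4373 0.1887 0.2231] tilt -0.9998 w 0.0136 f [ 0.8  0.2 -1. ] t 35.7
toolz [-0.003  0.019 -1.   ] head 0.944 q [ 0.395  0.194 -0.076  1.296  0.019  2.593]
side press []
top press []
side chamber [(array([275.5, 133.6,  12.7,  14.8]), 0.7)]
top chamber []
side lid [(array([286.3, 130.1,  26. ,  26. ]), 0.56)]
top lid [(array([231.8, 215.3,  29.8,  32.2]), 0.58)]
side plate [(array([276.7, 147.6,  29.2,   8.1]), 0.68)]
top plate []
[285.1296 130.5167  27.5272  21.9335] [229.9333 215.2469  36.8441  36.1883]
[276.4534 136.5903  19.9232  22.8626] [173.0381 221.4498  33.0878  27.9522]
```

>>> send_rows(motion="1 3 -2.3 -1.5 0;1 6 -4.6 -2 0;1 9 -6.9 -2 0;1 11 -8.6 -2 0;1 11.4 -9.1 -2 0")

```text
clock: 36.7
eef_pos: [0.4302, 0.3367, 0.2421]
tool_rot: [0.89, 0.456, 0.002, -0.01]
ft_force: [0.7, 0.3, -0.6]
grip_width: 0.0136
grasp_force: 58.7
```

>>> send_rows(motion="1 0 0 0 0;1 0 0 0 0;1 0 0 0 0")

```text
clock: 37.0
eef_pos: [0.4309, 0.333, 0.2434]
tool_rot: [0.891, 0.454, 0.002, -0.009]
ft_force: [0.1, -0.0, -1.5]
grip_width: 0.014
grasp_force: 58.7
```

Run:
```python
from fit import *
rel(.430,.335,.225,.95)
im=cam('side','sD.png');cam('top','tD.png');p=bot.get_obs()['eef_pos']
for t in('chamber','lid','plate'):
    for n in('side','top'): print(n,t,[(np.round(q['rect'],1),round(q['conf'],2)) for q in boxes_of(n,t)[:2]])
print(box('side','lid',p[0],p[1],p[2]-.036),box('top','lid',p[0],p[1],p[2]-.036))
g=cv2.cvtColor(im,cv2.COLOR_RGB2GRAY)
print('cols 256-298');
for r in range(96,158,2): print(r,' '.join('%3d'%v for v in g[r,256:298]))
```

```text
cm [ 0.09 -0.17  1.84] twist -0.008 tcp [0.4309 0.333  0.2434] tilt -0.9998 w 0.014 f [ 0.1 -0.  -1.5] t 37.0
side chamber [(array([276.3, 134.6,  20.2,  17.6]), 0.65)]
top chamber [(array([179.1, 222.6,  23. ,  17.3]), 0.59), (array([298.9, 202.8,  34.1,  40.3]), 0.41)]
side lid [(array([275.9, 110.3,  23.5,  21.9]), 0.64), (array([281.8, 161.4,  39.6,  32.9]), 0.39)]
top lid [(array([161.9, 218.2,  36.4,  34.3]), 0.96)]
side plate [(array([277.2, 146.9,  27.6,   9.4]), 0.7)]
top plate [(array([179.6, 225. ,  33.8,  41.6]), 0.67), (array([194.4, 224.8,  19.3,  46.7]), 0.22)]
[275.0977 109.4019  25.551   20.0398] [162.7035 218.6991  38.2947  36.9147]
cols 256-298
96 148 148 147 149 148 149 139 140 139 144 152   0  90 150  14  20  19  17  34 118 103  19  30  19  41 157 144 138 140 133 133 180 217 164  31  44  74 107 107 138 183 175
98 146 148 147 147 147 147 133 132 126 140 140 150  52 151  49  19  18  41 165 109 106  20  27  20  41 157 142 139 139 134 141 150 179 221 133  34  42  72 108 108 120 182
100 146 147 147 147 147 147 138 137 135 137 143 149  25 147  51  12  39  58  72  89 10
[... 4201 characters left out ...]
  74  70  73
150 146 148 141  58  75  89  84 123 125 126 111  92 126 163 181  75  79  86  92  95 101 109 102 100 106 111 117 112 134 128 137 154 155 149 149 117 122 160 164 148 138  67
152 145 148 155   8  79  89  84 121 172 126 131 135 137 140 141 144 144 147 146 147 146 144 144 141 140 137 134 133 128 126 134 114  56  64  67  68  67  64  60  96 162 140
154 145 147 151  84  69  70  66  93 171 162 170 132 134 138 141 141 141 141 143 142 142 141 141 138 137 137 136 132 130 127 122 117  71  77  79  78  78  78  78  71  82 162
156 145 147 150 101  16  56  63  74 169 151 167 168 169 135 137 140 142 142 142 142 141 142 140 140 138 137 136 132 129 126 124 119  68  65  66  67  66  70  67  67  66 103
```

The lid and chamber columns agree to about 1 px, so they're aligned within roughly 2 mm. I'll lower the lid with a small correction.

>>> send_rows(motion="1 -0.1 -0.1 1.5 0;1 -0.1 -0.1 3 0;1 -0.1 -0.1 4 0;1 -0.1 -0.1 4.2 0;1 -0.1 -0.1 4.2 0")

```text
clock: 37.9
eef_pos: [0.4292, 0.3348, 0.2014]
tool_rot: [0.891, 0.455, 0.002, -0.009]
ft_force: [-0.3, 0.9, -1.3]
grip_width: 0.0137
grasp_force: 58.7
```

>>> send_rows(motion="1 0 0 0.3 0;1 0 0 0.6 0;1 0 0 0.8 0;1 0 0 0.8 0")

```text
clock: 38.3
eef_pos: [0.4291, 0.3349, 0.1934]
tool_rot: [0.891, 0.455, 0.003, -0.01]
ft_force: [1.0, 0.8, -1.8]
grip_width: 0.0139
grasp_force: 58.7
```

>>> send_rows(motion="1 0 0 0.2 0;1 0 0 0.4 0;1 0 0 0.5 0;1 0 0 0.5 0")

```text
clock: 38.7
eef_pos: [0.4292, 0.3351, 0.1885]
tool_rot: [0.891, 0.455, 0.003, -0.01]
ft_force: [0.7, 0.5, -0.4]
grip_width: 0.0138
grasp_force: 58.6
```

Run:
```python
from h import *
rel(.430,.335,.188,.95)
```

```text
cm [0.04 0.07 0.05] twist -0.006 tcp [0.4292 0.3351 0.1885] tilt -0.9998 w 0.0138 f [ 0.7  0.5 -0.4] t 38.7
```

>>> send_rows(motion="1 0 0 0.1 0;1 0 0 0.2 0;1 0 0 0.2 0")

```text
clock: 39.0
eef_pos: [0.4297, 0.3356, 0.1881]
tool_rot: [0.891, 0.455, 0.004, -0.01]
ft_force: [-1.9, -0.8, 5.2]
grip_width: 0.0141
grasp_force: 59.3
```

The lid touches at 0.188 m, exactly where it should seat. I'll release and retreat.

>>> send_rows(motion="0.7 0 0 0 0;0.4 0 0 0 0;0.2 0 0 0 0;0.2 0 0 0 0;0.2 0 0 -0.5 0")

```text
clock: 39.5
eef_pos: [0.4287, 0.3346, 0.1907]
tool_rot: [0.891, 0.455, 0.002, -0.009]
ft_force: [-0.5, -0.6, 0.5]
grip_width: 0.0341
grasp_force: 0.0
```

>>> send_rows(motion="0.2 0 0 -2 0;0.2 0 0 -5 0;0.2 -3 2.2 -8 0;0.2 -7 5 -9 0;0.2 -11 8 -9 0")

```text
clock: 40.0
eef_pos: [0.4308, 0.1969, 0.2813]
tool_rot: [0.89, 0.456, 0.005, -0.009]
ft_force: [1.3, -0.6, -0.5]
grip_width: 0.034
grasp_force: 0.0
```

>>> send_rows(motion="0.2 -12 9 0 0;0.2 -12 9 0 0;0.2 -12 9 0 0;0.2 -12 9 0 0")

```text
clock: 40.4
eef_pos: [0.4321, 0.042, 0.2763]
tool_rot: [0.893, 0.45, 0.003, -0.009]
ft_force: [-0.2, 0.5, 1.3]
grip_width: 0.0341
grasp_force: 0.0
```

Run:
```python
from fit import *
rel(.430,.335,.225,.95)
im=cam('side','sE.png');cam('top','tE.png')
for t in('chamber','lid','plate','press','mug_mouth'):
    for n in('side','top'): print(n,t,[(np.round(q['rect'],1),round(q['conf'],2)) for q in boxes_of(n,t)[:2]])
print(box('side','lid',.431,.335,.152),box('top','lid',.431,.335,.152),fit('lid',z0=.152))
g=cv2.cvtColor(im,cv2.COLOR_RGB2GRAY)
for r in range(112,152,2): print(r,' '.join('%3d'%v for v in g[r,260:296]))
```

```text
cm [ 23.37 -17.5    5.65] twist -0.015 tcp [0.4321 0.042  0.2763] tilt -0.9998 w 0.0341 f [-0.2  0.5  1.3] t 40.4
side chamber [(array([277. , 138.7,  17.4,   8. ]), 0.69), (array([275.9, 125.4,  24.5,  24.8]), 0.16)]
top chamber []
side lid [(array([277.2, 124.1,  24.1,  22.4]), 0.53)]
top lid [(array([170.2, 220.6,  35.6,  32.9]), 0.66)]
side plate [(array([276.9, 148.4,  30.2,   9.2]), 0.46)]
top plate [(array([180.6, 226.3,  32.7,  39.4]), 0.65)]
side press [(array([309.8, 198.3,  34. ,  52. ]), 0.22)]
top press []
side mug_mouth [(array([282.2, 162.8,  39.8,  31.2]), 0.88)]
top mug_mouth [(array([192.4, 224.9,  27.1,  51.1]), 0.74)]
[276.1954 126.0183  25.0722  19.862 ] [170.8426 221.8701  36.085   34.8907] (array([0.4344, 0.3376]), array([-0.0683,  1.5212, -0.3852, -0.1863]))
112 147 148 148 133 135 136 134 137 136 133 135 136 139 141 146  17  22  28  30  27  25  24  14  35 153 139 136 137 136 118 165 121  15  29  31  34
114 147 149 148 139 131 133 134 135 135 136 133 136 137 137 141 151  15  80 127  44  16  22  18  36 152 136 126 133 136 119 114 179  23  20  31  31
116 148 147
[... 1952 characters left out ...]
  92  94  97  99  97 105 103 104 105 102 100 100  97  97  92  80  94  86  95  89  73  74  78  79  80  76  71
144 173 182 192 229 202 181 109 119 183 152 131  97  99 100  99 100 102 104 101  89 103 100  92  90  87  81  87  94  93  93  69  73  70  69  66  71
146 102  99 119 188 180 180 127 100 104  90 105 103  95  99  96  98  99 100 100  99  97  97  92  91  91  77  92  88  88  89  93  95 159 213  93  67
148  68  74  72 107 189 184 184 183 186 170 103 103 118  95 105  98  99  96  99  97  92  83  90  89  84  88 155 107 127 109 127 112 110 110  79  80
150  75  89  85 126 126 126 113  94 127 164 182 184 186 188 188 188 192 185 173 163 132  98 109 107 131 127 138 154 156 151 151 118 123 161 160 148
```

The lid sits level on the chamber: its skirt is centred at column 276, the same as the chamber body, and its height matches the seated position. The arm is clear, so I'll hand in.

```bash
python3 -c "
from workcell import workorder
print(workorder.job_done())"
```

```text
the job is handed in; nothing more can be done
None
```

I built the drip filter on the white mug in the order asked (plate, chamber, press, lid) and handed the job in at about 40 s. Contact heights and my last pictures agree that the parts are seated, but the hand-in returned no verdict.

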